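# Thread the lathe spindle through its headstock

### The arm

A 6-joint arm with a two-finger parallel gripper is mounted at the origin on the work surface. World frame = base frame: x ahead of the robot, y to its left, z up, the work surface at z = 0. Lengths are in m, angles in rad, forces in N, time in s.
With the tool pointing down it reaches from about 0.35 to 0.775 m from the base axis. Payload 7.3 kg.
Tool frame: the origin (TCP) lies at the very end of the fingers, on their centre line; the grasp point (between the pads) lies 19 mm behind it (robot.tcp_to_grasp is the distance from the TCP to the grasp point, in m); z points along the fingers, y is the direction in which the jaws open and shut (so a half turn about z gives the same grasp; the last joint's range is limited). The gripper opens to 92 mm and grips with 3 to 60 N. Pads are 19 mm wide; open, the fingers measure 130 mm over their backs; the gripper's body (75 mm by 190 mm) begins 47 mm behind the grasp point.
Start: joints at [1.024, 0.342, 1.524, -0, 1.275, -0.146], TCP at [0.205, 0.483, 0.227] pointing down, gripper open.
Joint ranges: [-2.53, 2.53], [-0.77, 2.02], [0.04, 2.7], [-1, 4.14], [0.28, 2.66], [-3.11, 3.11]. Speed limits (rad/s): [2.57, 2.57, 3.14, 3.14, 3.14, 3.14].

### API

Orientations are given as [roll, pitch, yaw] about the fixed x, y, z axes, in that order (R = Rz(yaw) Ry(pitch) Rx(roll)).
In Python, from cell import robot gives the robot as it stands.
- The arm moves only by the tool arm_command, never from a script. Its argument "motion" is a list that holds one entry, the list of rows, each a list of 7 numbers: the turn, a rotation vector about the tool's x, y, z in units of 90 degrees (1.0 is 90 degrees), then the shift along the tool's x, y, z in units of 30 cm (1.0 is 30 cm), then the opening, from -1 (shut) to 1 (fully open). In form: [[[wx, wy, wz, tx, ty, tz, grip], ...]]. A call has 1 to 8 rows; each row is the pose to reach, as a shift and turn from the pose commanded when the call began, along the tool's axes at that moment; what a row does not reach only later rows make up. A row lasts 1/10 s, in which the tool goes at most 50 mm and 8.59 degrees, less where a joint would pass 70% of its speed; a pose out of reach is approached as far as the arm can. A call with a number of a shift or a turn outside -1 to 1 is refused whole. A call with a gripper value outside its range is refused whole. The fingers move at their own pace and stop on an object; "grip_force" is the grip in N (left out, the last holds). Time passes only in rows, so rows that repeat a pose let the fingers close. It gives the time, the measured TCP pose, the force and the opening at its end, in the units of the state.
- robot.observe(): the state, without advancing time (a new reading comes with each control period).
- robot.read_camera(name): name is "scene" or "side" or "wrist"; returns a dict with "image" (420x560x3 uint8, red, green, blue), "z_map" (420x560 float32, m along the optical axis (not along the pixel's ray), 0 where there is no reading), "fov_y" (degrees; the focal length in pixels is half the picture's height over the tangent of half this angle, whatever the lens; pixels are square), "cx", "cy" (the principal point, pixels), "cam_to_world" (4x4, takes a point from camera to world coordinates). Camera axes: x right, y down, z forward; pixel columns grow to the right and rows downward; lengths in m; the calibration is good to about 2 mm. A picture is of the moment at which its call begins.
- robot.hand_in(): hands the job in, once; it reports no verdict.
The state is a dict: "time": time; "qpos": joint angles; "qvel": joint speeds; "joint_efforts": joint torques, N m; "tool_pos": TCP position; "tool_rot": TCP orientation; "contact_force": force on the tool from outside, world axes, zero at the start; "torque": the same for the moment, N m; "opening": finger opening in m.
Only numpy, scipy, OpenCV 4.12 (cv2) and the standard library are available. Lean on these libraries where they do the work, as an engineer would, in place of code of your own. Each camera call takes 0.05 s, during which the arm holds its last target.

### The job

Fit the steel lathe spindle back into its headstock: lift it off the V-notched rest by its thick threaded nose, thread its plain end through the front bearing, the loose grooved pulley and the rear bearing, and push it home until its flange sits flush against the front bearing, then let go. Ease it in gently and by feel, because hard pushing or prying dents the bearings. Do not knock the headstock with the gripper, and leave everything else on the saw table where it is.

Things in the scene. Friction and masses are not known exactly. Their poses are not given: they have to be found in the camera images.
- headstock: Dark grey cast lathe headstock, fixed on a plywood baseboard 250x150x18 mm. Two walls 92 mm wide, x -70 to -46 (front) and 46 to 66 mm (rear), carry two bearings on one level axis 100 mm above the table; wall tops 26 mm above the axis, side webs 36 mm below it. Origin: centre of the baseboard's underside; x along the axis from front to rear bearing (the way the spindle goes in), z up.
- front_bearing (a point): Centre of the front bearing's outer face, 2 mm proud of the front wall, 72 mm before the headstock's origin, 100 mm up: the spindle goes in here and its flange must seat here. Headstock's axes. Bearing 40 mm outside, 12 mm wide, bore 17 mm, chamfer 0.8 mm: a spindle in this bearing alone can still tilt nearly 5 degrees.
- rear_bearing (a point): Centre of the rear bearing's inner face, 118 mm beyond front_bearing on the same axis. Same bearing: 12 mm wide, bore 17 mm, chamfer 0.8 mm. Nothing stands behind it on the axis.
- spindle: Loose bright steel spindle, 0.3 to 0.6 kg, lying level in the rest, axis 48 mm above the table. Origin: on its axis in the flange's seat face, which must meet the front bearing; x to the plain end. Ahead: plain shaft, 16 mm thick, 165 mm long, end chamfered 1 mm. Behind: flange 42 mm across, 8 mm thick, then the threaded nose, 30 mm thick, 8 to 44 mm behind. It balances 18 mm ahead of the origin.
- spindle_tip (a point): Centre of the spindle's plain end, 165 mm ahead of its origin. When the spindle is held by the nose alone it turns a little in the jaws and this end hangs 0.5 to 3.5 degrees low (2 to 11 mm, differing each time, more with a weak grip).
- spindle_nose (a point): Point on the axis in the spindle's threaded nose, 24 mm behind its origin, which overhangs the rest: grip here from above, jaws across the axis.
- rest: Scrap-wood rest, fixed to the table: board 170x64x12 mm with two upright V-notched blocks, 60 mm behind and 45 mm ahead of its middle, tops about 50 mm high. The spindle lies in the notches along its x, nose towards -x. Origin under its centre.
- pulley: Loose grooved aluminium pulley, 64 mm across, 44 mm wide, hub 70 mm long, 32 mm thick, bore 17 mm with 1 mm chamfers, 0.24 to 0.39 kg. Origin: centre of the bore, half way along; x along the bore. It is propped between the walls 3 to 4.5 mm below the spindle axis, so the spindle's end must dip into it and lift it into line. Pushed, it slides back until its hub meets the rear wall.
- packing: V-cut wooden block, fixed between the headstock's walls, that props the pulley low, up to 1.2 mm to one side and 3 to 10 mm behind the headstock's middle. It stays where it is. Origin under its centre.
- blank: Bystander: round walnut blank 184 mm across, 28 mm thick, with a steel faceplate on top (62 mm high in all). Origin under its centre.
- small_blank: Bystander: small dark round blank 96 mm across, 44 mm high. Origin under its centre.
- tape: Bystander: roll of tape lying flat, 100 mm across, 48 mm high. Origin under its centre.
- glue: Bystander: small glue bottle, 28 mm across, 85 mm high. Origin under its centre.
- handwheel: Bystander: the lathe's aluminium handwheel lying flat, 94 mm across, 26 mm high. Origin under its centre.
- mallet: Bystander: wooden mallet lying down, 240 mm long, head 60 x 85 x 60 mm towards its x. Origin on the table, 60 mm behind the middle of the head.
- lock_rings: Bystander: dark steel ring nut lying flat, 38 mm across, 9 mm high. Origin under its centre.
Things that resemble listed ones, but are neither listed nor needed, are in the scene too. Leave any green look-alike of the pulley alone.

How it is judged:
By the outcome, as a careful person would: the job done as asked, in the order asked, and still so for the second after the job is handed in, with the robot touching nothing.
It also fails if it takes over 64 s, if anything falls off the work surface, if the arm or the gripper's body presses on something with over 40 N, if the wrist force passes 120 N, or if a joint passes its speed limit or range.

## Working session

There is one attempt and no reset: what is moved stays moved. The work goes in short steps, Python scripts to look and compute and a tool call to move; the robot and the scene stay as the last step left them, time stands still between calls to the robot, and variables do not carry over. Pictures are saved under pics/ and viewed, and the job is handed in when it is done.

Besides the shell and the picture viewer there is one more tool, called after "Request:" by a JSON object that holds its "name" and its "arguments", one argument or row to a line. arm_command: Moves the arm, as the interface text tells. Its arguments: {"type":"object","properties":{"motion":{"type":"array"},"grip_force":{"type":"number"}},"required":["motion"]}

```bash
mkdir -p pics; ls
python3 - <<'E'
from cell import robot
import cv2,numpy as np
for n in ["scene","side","wrist"]:
    c=robot.read_camera(n)
    cv2.imwrite(f"pics/{n}0.png",c["image"][:,:,::-1])
    np.savez(f"{n}0.npz",**{k:c[k] for k in c})
    print(n,c["fov_y"],c["cx"],c["cy"],np.round(c["cam_to_world"],3).tolist())
o=robot.observe();print(o)
E
```

```text
pics
scene 48.6532412537965 275.3461288246075 202.46305039739443 [[-0.646, 0.664, -0.377, 0.902], [0.763, 0.551, -0.337, 0.326], [-0.015, -0.506, -0.863, 0.892], [0.0, 0.0, 0.0, 1.0]]
side 46.96421936412184 284.2162810202147 204.35012180132333 [[0.762, -0.448, 0.468, 0.058], [-0.648, -0.544, 0.533, -0.544], [0.015, -0.709, -0.705, 0.803], [0.0, 0.0, 0.0, 1.0]]
wrist 63.49726928042987 277.13094417671977 211.07957763329006 [[0.389, 0.893, 0.226, 0.144], [0.921, -0.377, -0.097, 0.509], [-0.002, 0.246, -0.969, 0.385], [0.0, 0.0, 0.0, 1.0]]
{'time': 0.15, 'qpos': array([ 1.02402538e+00,  3.42582917e-01,  1.52477444e+00, -1.87032288e-05,
        1.27540657e+00, -1.46041696e-01]), 'qvel': array([ 0.00026088, -0.00150975, -0.00216697,  0.00137713,  0.00208323,
        0.00049756]), 'joint_efforts': array([ 1.40469368e-03, -4.31468618e+01, -2.44355804e+01,  7.18491501e-02,
        5.36564423e-02, -4.54415010e-05]), 'tool_pos': array([0.20464573, 0.48314868, 0.22620219]), 'tool_rot': array([-3.14043125e+00, -1.52750593e-04,  2.74086877e+00]), 'contact_force': array([-0.14500875,  0.23369617, -1.36504278]), 'torque': array([-0.02863087, -0.01158013, -0.01209021]), 'opening': 0.09151612157297062}
```

View pics/scene0.png

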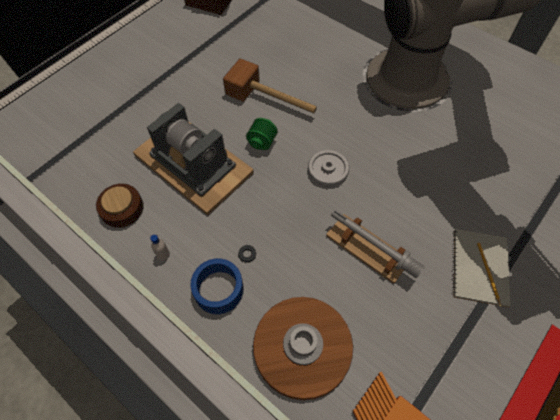

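View pics/side0.png

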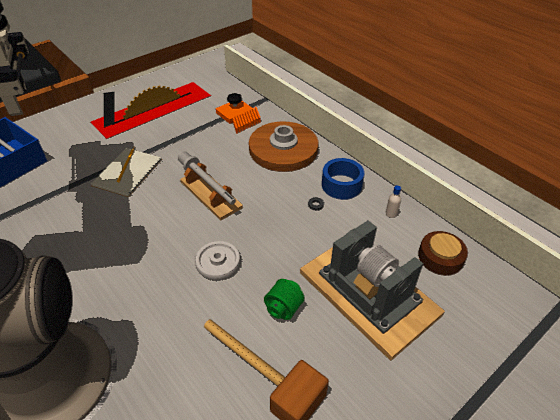

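View pics/wrist0.png

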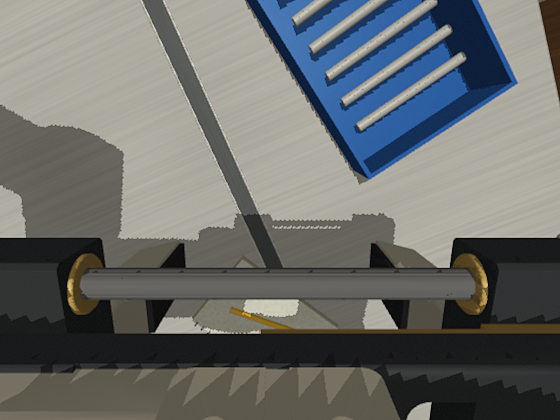

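Scene: spindle nose about (413,264), tip (337,215); headstock about (190,160) with walls at (207,155) and (168,128). The green look-alike pulley is at (262,135). Next I'll enlarge the crops.

```bash
cat > h.py <<'E'
import numpy as np,cv2
def load(n): return dict(np.load(n+".npz"))
def f(c): return c["image"].shape[0]/2/np.tan(np.radians(float(c["fov_y"]))/2)
def cloud(c):
    z=c["z_map"];h,w=z.shape;u,v=np.meshgrid(np.arange(w),np.arange(h));F=f(c)
    P=np.stack([(u-c["cx"])/F*z,(v-c["cy"])/F*z,z],-1)
    T=c["cam_to_world"];return P@T[:3,:3].T+T[:3,3]
def proj(c,p):
    T=np.linalg.inv(c["cam_to_world"]);q=np.atleast_2d(p)@T[:3,:3].T+T[:3,3]
    return q[:,:2]/q[:,2:]*f(c)+[float(c["cx"]),float(c["cy"])]
def crop(c,x0,y0,x1,y1,k,out):
    im=c["image"][y0:y1,x0:x1,::-1];cv2.imwrite(out,cv2.resize(im,None,fx=k,fy=k,interpolation=cv2.INTER_CUBIC))
E
python3 - <<'E'
from h import *
s=load("scene0");d=load("side0")
crop(s,120,95,260,215,5,"pics/hs_scene.png")
crop(d,290,210,450,360,4,"pics/hs_side.png")
crop(s,320,200,440,290,6,"pics/sp_scene.png")
crop(d,165,140,255,225,6,"pics/sp_side.png")
P=cloud(s);Q=cloud(d)
for uv in [(413,264),(340,217),(207,145),(168,118)]: print(uv,P[uv[1],uv[0]])
for uv in [(185,158),(232,203),(355,237),(400,275)]: print(uv,Q[uv[1],uv[0]])
E
```

```text
(413, 264) [0.47516633 0.2930265  0.06299667]
(340, 217) [0.47914679 0.12435636 0.05833292]
(207, 145) [ 0.55320156 -0.16869187  0.12884654]
(168, 118) [ 0.55454017 -0.28462536  0.12826149]
(185, 158) [0.47007849 0.29127351 0.05866693]
(232, 203) [0.4721809  0.10364145 0.0482934 ]
(355, 237) [ 0.55269895 -0.18212028  0.12657716]
(400, 275) [ 0.55017431 -0.29268125  0.12534796]
```

View pics/hs_scene.png

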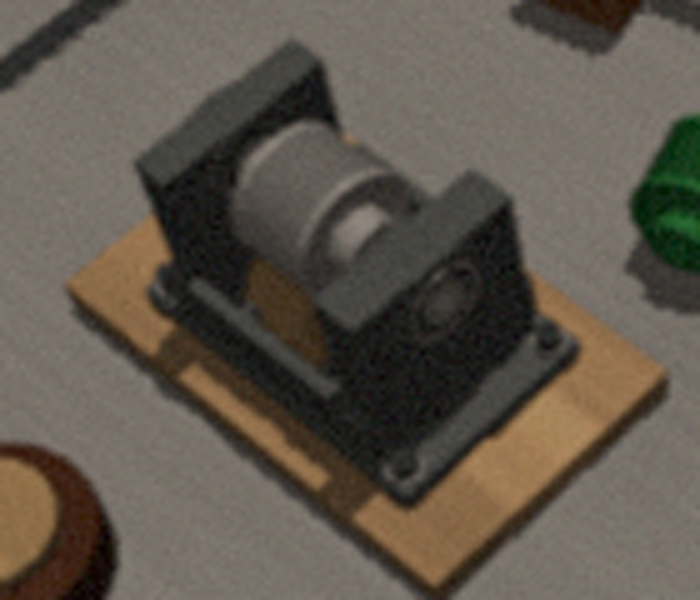

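View pics/hs_side.png

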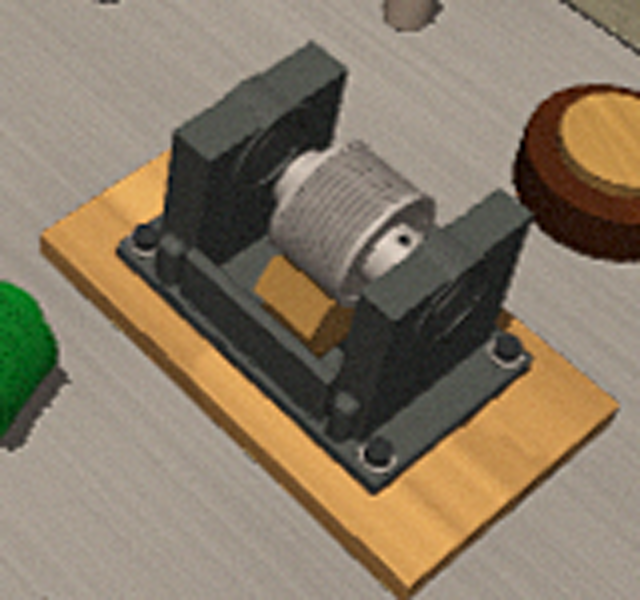

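View pics/sp_scene.png

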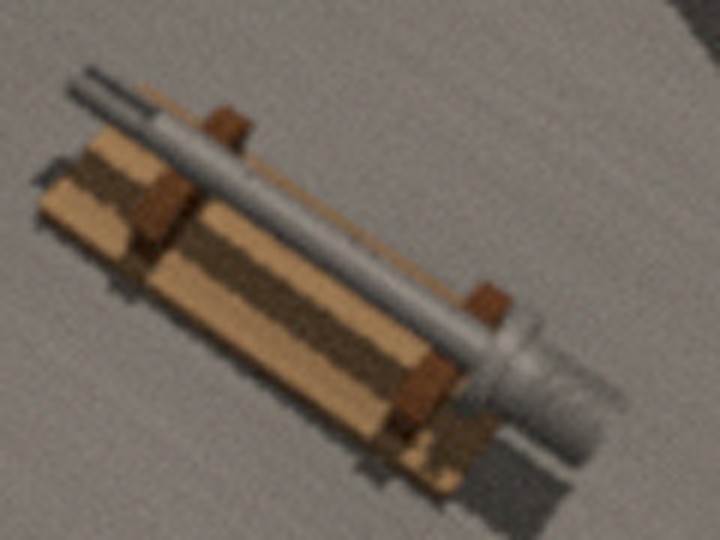

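View pics/sp_side.png

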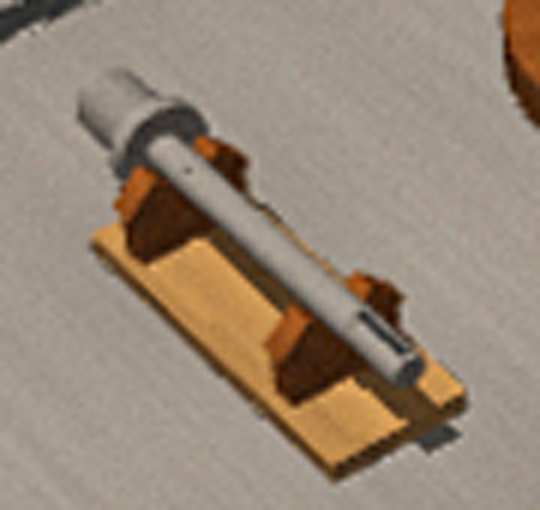

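The crops confirm both. The spindle nose with flange is on the +y side and the plain, slotted end points to -y. The headstock holds the grey pulley, and its front bearing faces +y. Now I'll fit rough poses.

Run:
```python
from h import *
from cell import robot
for n in ["scene0","side0"]:
    c=load(n);P=cloud(c).reshape(-1,3)
    b=P[(P[:,2]>.012)&(P[:,2]<.024)&(abs(P[:,0]-.553)<.15)&(P[:,1]>-.40)&(P[:,1]<-.08)]
    r=cv2.minAreaRect((b[:,:2]*1000).astype(np.float32));print(n,"base",np.round(b[:,2].mean(),4),r)
    w=P[(P[:,2]>.118)&(P[:,2]<.14)&(abs(P[:,0]-.553)<.08)&(P[:,1]>-.33)&(P[:,1]<-.12)]
    for m in (w[:,1]>-.22,w[:,1]<-.24):
        q=w[m];r=cv2.minAreaRect((q[:,:2]*1000).astype(np.float32));print("wall",len(q),np.median(q[:,2]),r)
    s=P[(P[:,2]>.04)&(P[:,2]<.08)&(abs(P[:,0]-.475)<.04)&(P[:,1]>.06)&(P[:,1]<.36)]
    for a in np.arange(.09,.35,.02):
        k=s[abs(s[:,1]-a)<.01]
        if len(k):t=k[k[:,2]>np.percentile(k[:,2],50)];print(round(a,2),len(k),k[:,2].max().round(4),np.median(t[:,0]).round(4))
w=load("wrist0");print(proj(w,robot.observe()["tool_pos"]))
T=w["cam_to_world"];o=robot.observe()
from scipy.spatial.transform import Rotation as R
Rt=R.from_euler("xyz",o["tool_rot"]).as_matrix()
print(Rt.T@(T[:3,3]-o["tool_pos"]),Rt.T@T[:3,:3])
```

```text
scene0 base 0.0183 ((568.587890625, -224.5634765625), (233.2102813720703, 298.832275390625), 20.412065505981445)
wall 543 0.12615246997247476 ((556.6845703125, -191.78851318359375), (94.22077178955078, 56.24049377441406), 0.09774009883403778)
wall 633 0.12589498763522722 ((554.5372924804688, -272.5660400390625), (65.07411193847656, 92.72674560546875), 89.86267852783203)
0.11 62 0.0577 0.4756
0.13 69 0.0583 0.4758
0.15 179 0.0578 0.4768
0.17 80 0.0585 0.4752
0.19 79 0.0579 0.4749
0.21 81 0.0589 0.4758
0.23 84 0.0587 0.4751
0.25 145 0.0585 0.4763
0.27 200 0.0722 0.4775
0.29 165 0.0656 0.4747
0.31 104 0.0657 0.4758
side0 base 0.0182 ((543.6910400390625, -250.13946533203125), (240.84934997558594, 285.6969909667969), 42.203285217285156)
wall 615 0.1261789744089522 ((556.7993774414062, -192.55296325683594), (55.40618896484375, 95.07041931152344), 88.43473052978516)
wall 873 0.12598275105364365 ((555.4739990234375, -272.2364807128906), (64.05437469482422, 94.4077377319336), 89.80937194824219)
0.11 59 0.0593 0.475
0.13 52 0.0586 0.4754
0.15 132 0.0587 0.4732
0.17 50 0.0586 0.4745
0.19 48 0.0587 0.4747
0.21 43 0.0588 0.4746
0.23 46 0.0582 0.4752
0.25 93 0.0573 0.4728
0.27 169 0.071 0.4731
0.29 60 0.066 0.4729
0.31 46 0.0639 0.4738
[[277.07843476 260.65231505]]
[ 6.57439119e-02  3.22718742e-05 -1.58367965e-01] [[ 1.14869139e-03 -9.69296731e-01 -2.45891292e-01]
 [ 9.99999208e-01  1.24002578e-03 -2.16609779e-04]
 [ 5.14870693e-04 -2.45890848e-01  9.69297388e-01]]
```

```bash
cat >> h.py <<'E'
from scipy.spatial.transform import Rotation as R
import json
def delta(p0,r0,p1,r1):
    A=R.from_euler("xyz",r0);B=R.from_euler("xyz",r1)
    w=(A.inv()*B).as_rotvec()/(np.pi/2);t=A.inv().apply(np.array(p1)-np.array(p0))/.3
    return np.round(np.r_[w,t],4).tolist()
E
python3 - <<'E'
from h import *
from cell import robot
o=robot.observe()
print(delta([0.205,.483,.227],[np.pi,0,2.741],[.475,.21,.16],[np.pi,0,np.pi/2]))
E
```

```text
[0.0, -0.0, 0.745, -1.1836, -0.487, 0.2233]
```

Request:
{"name": "arm_command", "arguments": {
  "motion": [
    [[0, 0, 0.4, -0.9, -0.37, 0.1, 1], [0, 0, 0.745, -0.9, -0.37, 0.1, 1], [0, 0, 0.745, -0.9, -0.37, 0.1, 1], [0, 0, 0.745, -0.9, -0.37, 0.1, 1], [0, 0, 0.745, -0.9, -0.37, 0.1, 1], [0, 0, 0.745, -0.9, -0.37, 0.1, 1], [0, 0, 0.745, -0.9, -0.37, 0.1, 1], [0, 0, 0.745, -0.9, -0.37, 0.1, 1]]
  ]
}}

```text
time: 0.95
tool_pos: [0.411, 0.2744, 0.1962]
tool_rot: [-3.141, 0.0, 1.561]
contact_force: [-0.1, 0.4, -1.1]
opening: 0.0919
```

Request:
{"name": "arm_command", "arguments": {
  "motion": [
    [[0, 0, 0, -0.215, 0.213, 0.12, 1], [0, 0, 0, -0.215, 0.213, 0.12, 1], [0, 0, 0, -0.215, 0.213, 0.12, 1], [0, 0, 0, -0.215, 0.213, 0.12, 1], [0, 0, 0, -0.215, 0.213, 0.12, 1]]
  ]
}}

```text
time: 1.45
tool_pos: [0.4736, 0.2119, 0.1609]
tool_rot: [-3.141, -0.0, 1.571]
contact_force: [-0.9, 0.4, 0.2]
opening: 0.0919
```

```bash
cat >> h.py <<'E'
def snap(n,tag):
    from cell import robot
    c=robot.read_camera(n);np.savez(tag+".npz",**{k:c[k] for k in c});cv2.imwrite(f"pics/{tag}.png",c["image"][:,:,::-1]);o=robot.observe()
    print(o["time"],o["tool_pos"].round(4),o["tool_rot"].round(4),o["contact_force"].round(2));return c
E
python3 -c "
from h import *
snap('wrist','w1')"
```

```text
1.5 [0.4735 0.2121 0.1611] [ 3.1412e+00 -4.0000e-04  1.5716e+00] [-0.41  0.01  0.09]
```

View pics/w1.png

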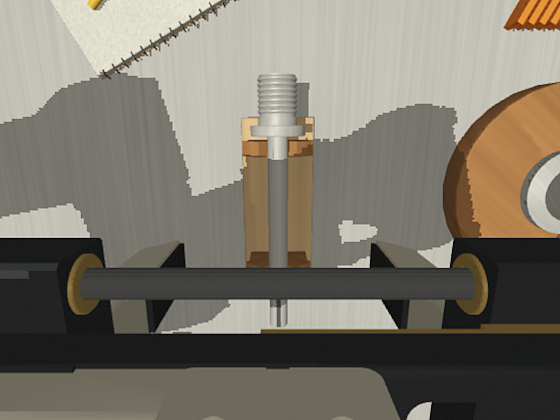

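Wrist view: nose at (277,75–115), flange at (277,130), shaft running down column 278 to the tip at (279,326). I'll fit the axis from depth.

Run:
```python
from h import *
c=load("w1");P=cloud(c)
# per-row: columns where z in spindle height
rows=[];
for v in list(range(76,134,4))+list(range(158,246,8))+[308,314,320]:
    m=np.where((P[v,230:330,2]>.036)&(P[v,230:330,2]<.08))[0]+230
    m=m[(abs(m-278)<26)]
    if len(m)==0: print(v,'none');continue
    ctr=(m.min()+m.max())/2
    # ray through centre col intersect z=axis .048 (edges at about axis height)
    K=f(c);d=np.array([(ctr-c["cx"])/K,(v-c["cy"])/K,1]);T=c["cam_to_world"];dw=T[:3,:3]@d
    p=T[:3,3]+dw*(.048-T[2,3])/dw[2]
    rows.append(p);print(v,m.min(),m.max(),p.round(4),P[v,278,2].round(4))
rows=np.array(rows)
k=np.polyfit(rows[:,1],rows[:,0],1);print(k,np.degrees(np.arctan(k[0])),np.polyval(k,.29))
```

```text
76 259 295 [0.4734 0.3132 0.048 ] 0.0629
80 258 297 [0.4738 0.3104 0.048 ] 0.063
84 258 296 [0.4734 0.3076 0.048 ] 0.0617
88 259 295 [0.4734 0.3047 0.048 ] 0.0645
92 258 296 [0.4734 0.3018 0.048 ] 0.0618
96 258 296 [0.4734 0.299  0.048 ] 0.0638
100 258 296 [0.4734 0.2961 0.048 ] 0.0631
104 259 295 [0.4734 0.2932 0.048 ] 0.0645
108 259 295 [0.4734 0.2902 0.048 ] 0.0628
112 258 296 [0.4734 0.2873 0.048 ] 0.0634
116 260 295 [0.4738 0.2843 0.048 ] 0.0619
120 258 296 [0.4734 0.2814 0.048 ] 0.0632
124 258 296 [0.4734 0.2784 0.048 ] 0.0623
128 253 303 [0.4742 0.2754 0.048 ] 0.0705
132 253 303 [0.4742 0.2723 0.048 ] 0.0691
158 268 287 [0.4738 0.2522 0.048 ] 0.0553
166 268 287 [0.4739 0.2459 0.048 ] 0.0559
174 268 287 [0.4739 0.2395 0.048 ] 0.0574
182 268 287 [0.4739 0.233  0.048 ] 0.0576
190 268 287 [0.4739 0.2264 0.048 ] 0.0577
198 269 287 [0.4743 0.2198 0.048 ] 0.0563
206 269 287 [0.4743 0.2131 0.048 ] 0.0556
214 269 287 [0.4743 0.2063 0.048 ] 0.0563
222 269 287 [0.4743 0.1994 0.048 ] 0.0554
230 269 287 [0.4744 0.1925 0.048 ] 0.0568
238 269 287 [0.4744 0.1854 0.048 ] 0.0577
308 270 287 [0.4749 0.1199 0.048 ] 0.0561
314 270 287 [0.475  0.1139 0.048 ] 0.0571
320 270 287 [0.475  0.1079 0.048 ] 0.0568
[-0.00800472  0.47589079] -0.4586270913508017 0.4735694209926053
```

Request:
{"name": "arm_command", "arguments": {
  "motion": [
    [[0, 0, 0, -0.1, 0.02, -0.15, 1], [0, 0, 0, -0.9, 0.2, -0.177, 1], [0, 0, 0, -0.9, 0.2, -0.177, 1], [0, 0, 0, -0.9, 0.2, -0.177, 1], [0, 0, 0, -0.9, 0.2, -0.177, 1], [0, 0, 0, -0.9, 0.2, -0.177, 1], [0, 0, 0, -0.9, 0.2, -0.177, 1]]
  ]
}}

```text
time: 2.2
tool_pos: [0.5351, -0.0629, 0.2146]
tool_rot: [3.139, 0.002, 1.566]
contact_force: [-0.3, 0.7, -0.1]
opening: 0.0918
```

Request:
{"name": "arm_command", "arguments": {
  "motion": [
    [[0, 0, 0, -0.533, 0.062, 0, 1], [0, 0, 0, -0.533, 0.062, 0, 1], [0, 0, 0, -0.533, 0.062, 0, 1], [0, 0, 0, -0.533, 0.062, 0, 1], [0, 0, 0, -0.533, 0.062, 0, 1], [0, 0, 0, -0.533, 0.062, 0, 1], [0, 0, 0, -0.533, 0.062, 0, 1]]
  ]
}}

```text
time: 2.9
tool_pos: [0.5526, -0.2162, 0.2141]
tool_rot: [3.141, -0.001, 1.573]
contact_force: [0.3, 1.5, -0.4]
opening: 0.092
```

```bash
python3 -c "
from h import *
snap('wrist','w2')"
```

```text
2.95 [ 0.5527 -0.2164  0.2142] [ 3.1413e+00 -3.0000e-04  1.5731e+00] [0.22 0.86 0.35]
```

View pics/w2.png

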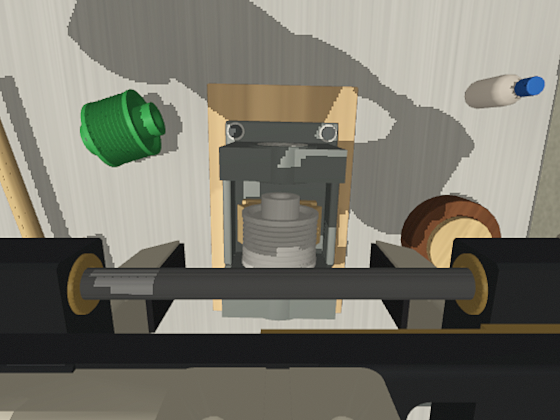

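Front wall top lies at rows 143–157, columns 220–346. The rear wall top is at rows 300–318, columns 222–338, with the pulley hub at (281,205). I'll measure the edges.

Run:
```python
from h import *
c=load("w2");P=cloud(c)
crop(c,190,75,370,325,2.4,"pics/w2c.png")
K=f(c);T=c["cam_to_world"]
def ray(u,v,z):
    d=np.array([(u-c["cx"])/K,(v-c["cy"])/K,1]);dw=T[:3,:3]@d;return T[:3,3]+dw*(z-T[2,3])/dw[2]
for v in list(range(138,186,3))+list(range(300,320,3)):
    L=P[v,200:360];m=np.where((L[:,2]>.119)&(L[:,2]<.133))[0]+200
    if len(m)<20: print(v,len(m));continue
    a,b=ray(m.min()-.5,v,.126),ray(m.max()+.5,v,.126)
    print(v,m.min(),m.max(),len(m),a[:2].round(4),b[:2].round(4),((a+b)/2)[:2].round(4),np.median(P[v,m,2]).round(4))
print("base")
for v in range(90,300,15):
    L=P[v,190:370];m=np.where((L[:,2]>.012)&(L[:,2]<.024))[0]+190
    if len(m)<5: continue
    a,b=ray(m.min()-.5,v,.018),ray(m.max()+.5,v,.018)
    print(v,m.min(),m.max(),a[:2].round(4),b[:2].round(4),((a+b)/2)[:2].round(4))
print("base rows",[ (v,P[v,215].round(4).tolist()) for v in (80,82,84,86,88,90)])
# hub
for v in range(190,226,4):
    L=P[v,250:312];m=np.where(L[:,2]>.07)[0]+250
    if len(m): print("hub",v,m.min(),m.max(),P[v,281].round(4))
```

```text
138 0
141 0
144 0
147 219 310 79 [ 0.5106 -0.1658] [ 0.5764 -0.1656] [ 0.5435 -0.1657] 0.1244
150 219 347 128 [ 0.5105 -0.1679] [ 0.603  -0.1676] [ 0.5568 -0.1678] 0.1267
153 219 347 128 [ 0.5104 -0.1701] [ 0.6031 -0.1698] [ 0.5568 -0.1699] 0.1267
156 219 346 126 [ 0.5104 -0.1722] [ 0.6025 -0.1719] [ 0.5564 -0.172 ] 0.1268
159 219 346 128 [ 0.5103 -0.1744] [ 0.6026 -0.174 ] [ 0.5565 -0.1742] 0.1267
162 219 346 127 [ 0.5102 -0.1765] [ 0.6027 -0.1762] [ 0.5565 -0.1763] 0.1268
165 219 346 128 [ 0.5101 -0.1787] [ 0.6029 -0.1784] [ 0.5565 -0.1785] 0.1267
168 219 345 127 [ 0.51   -0.1808] [ 0.6023 -0.1805] [ 0.5561 -0.1807] 0.1267
171 219 345 126 [ 0.5099 -0.183 ] [ 0.6024 -0.1827] [ 0.5562 -0.1829] 0.1267
174 220 345 126 [ 0.5106 -0.1852] [ 0.6025 -0.1849] [ 0.5565 -0.1851] 0.1265
177 220 345 126 [ 0.5105 -0.1874] [ 0.6026 -0.1871] [ 0.5565 -0.1873] 0.1268
180 220 345 125 [ 0.5104 -0.1896] [ 0.6027 -0.1893] [ 0.5566 -0.1895] 0.1266
183 267 344 51 [ 0.5448 -0.1917] [ 0.6021 -0.1915] [ 0.5735 -0.1916] 0.1268
300 222 336 115 [ 0.5083 -0.2867] [ 0.6006 -0.2865] [ 0.5545 -0.2866] 0.1266
303 22
[... 1094 characters left out ...]
.2557] [ 0.555  -0.2559]
240 211 346 [ 0.4796 -0.2734] [ 0.6294 -0.2729] [ 0.5545 -0.2732]
255 212 345 [ 0.4799 -0.291 ] [ 0.6292 -0.2905] [ 0.5546 -0.2908]
base rows [(80, [0.4885, -0.1057, 0.0011]), (82, [0.4883, -0.1075, 0.0002]), (84, [0.4912, -0.1114, 0.0175]), (86, [0.4912, -0.1133, 0.0182]), (88, [0.4912, -0.1152, 0.0185]), (90, [0.4909, -0.117, 0.0174])]
hub 194 264 294 [ 0.556  -0.2074  0.0885]
hub 198 262 302 [ 0.556  -0.2108  0.0888]
hub 202 262 299 [ 0.5557 -0.2089  0.113 ]
hub 206 250 306 [ 0.5558 -0.2121  0.1131]
hub 210 250 311 [ 0.5558 -0.2154  0.1131]
hub 214 250 311 [ 0.5558 -0.2189  0.112 ]
hub 218 250 311 [ 0.5558 -0.2217  0.1138]
hub 222 250 311 [ 0.5556 -0.2207  0.1286]
```

View pics/w2c.png

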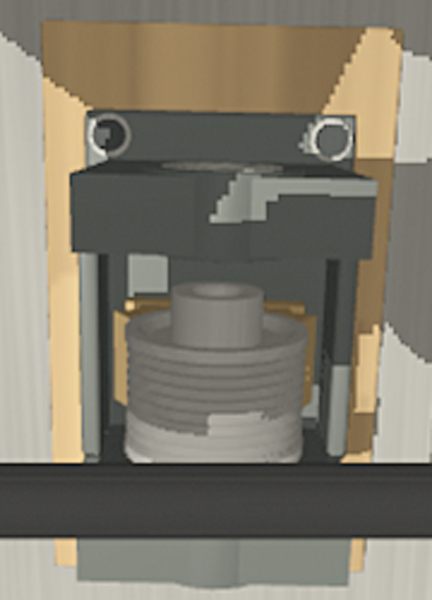

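Run:
```python
from h import *
from cell import robot
o=robot.observe();print(o["time"],o["tool_pos"],o["tool_rot"],o["qvel"].round(4))
c=[.5528,-.2189,.2141]
print(delta(c,[np.pi,0,np.pi/2],[.4736,.294,.12],[np.pi,0,1.5788]))
```

```text
2.95 [ 0.55269368 -0.21640666  0.21417691] [ 3.14133274e+00 -3.41943188e-04  1.57306443e+00] [-0.0076  0.0015 -0.0041 -0.0022 -0.0017 -0.002 ]
[0.0, 0.0, -0.0051, 1.7097, -0.264, 0.3137]
```

Request:
{"name": "arm_command", "arguments": {
  "motion": [
    [[0, 0, -0.005, 0.95, -0.14, 0, 1], [0, 0, -0.005, 0.95, -0.14, 0, 1], [0, 0, -0.005, 0.95, -0.14, 0, 1], [0, 0, -0.005, 0.95, -0.14, 0, 1], [0, 0, -0.005, 0.95, -0.14, 0, 1], [0, 0, -0.005, 0.95, -0.14, 0, 1]]
  ]
}}

```text
time: 3.55
tool_pos: [0.5091, 0.0703, 0.2143]
tool_rot: [3.141, -0.001, 1.581]
contact_force: [1.0, 0.9, 0.1]
opening: 0.0919
```

Request:
{"name": "arm_command", "arguments": {
  "motion": [
    [[0, 0, 0, 0.76, -0.124, 0.2, 1], [0, 0, 0, 0.76, -0.124, 0.2, 1], [0, 0, 0, 0.76, -0.124, 0.2, 1], [0, 0, 0, 0.76, -0.124, 0.2, 1], [0, 0, 0, 0.76, -0.124, 0.314, 1], [0, 0, 0, 0.76, -0.124, 0.314, 1], [0, 0, 0, 0.76, -0.124, 0.314, 1], [0, 0, 0, 0.76, -0.124, 0.314, 1]]
  ]
}}

```text
time: 4.35
tool_pos: [0.4719, 0.2941, 0.1207]
tool_rot: [3.14, -0.0, 1.579]
contact_force: [-1.1, 0.4, 0.8]
opening: 0.0917
```

```bash
python3 -c "
from h import *
snap('wrist','w3')"
```

```text
4.4 [0.4724 0.2938 0.121 ] [ 3.1394e+00 -7.0000e-04  1.5779e+00] [ 1.17 -0.07 -0.14]
```

View pics/w3.png

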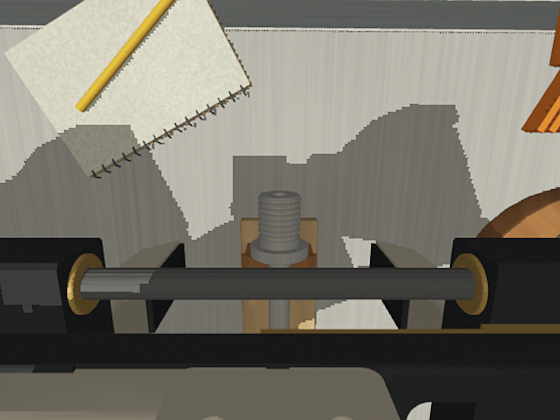

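Nose sits in columns 259–300, about 1.5 px right of the jaw centre line, with its end at row ~193. I'll check y from this view and then go down.

Run:
```python
from h import *
c=load("w3");P=cloud(c)
for v in range(186,266,5): 
    L=P[v,235:325];m=np.where((L[:,2]>.04)&(L[:,2]<.08))[0]+235
    print(v,P[v,279].round(4),(m.min(),m.max()) if len(m) else None)
```

```text
186 [ 4.736e-01  3.106e-01 -1.000e-04] None
191 [0.4733 0.3134 0.0365] None
196 [0.4732 0.3133 0.054 ] (np.int64(259), np.int64(299))
201 [0.4731 0.3116 0.0622] (np.int64(260), np.int64(299))
206 [0.4731 0.3086 0.0637] (np.int64(259), np.int64(300))
211 [0.4732 0.305  0.0626] (np.int64(259), np.int64(300))
216 [0.4732 0.3017 0.0629] (np.int64(259), np.int64(300))
221 [0.4733 0.2982 0.0628] (np.int64(259), np.int64(300))
226 [0.4733 0.295  0.0635] (np.int64(259), np.int64(300))
231 [0.4733 0.2914 0.0631] (np.int64(259), np.int64(300))
236 [0.4734 0.2881 0.0638] (np.int64(259), np.int64(300))
241 [0.4734 0.2838 0.0616] (np.int64(253), np.int64(305))
246 [0.4735 0.2806 0.0626] (np.int64(251), np.int64(308))
251 [0.4735 0.2775 0.0639] (np.int64(251), np.int64(308))
256 [0.4735 0.2759 0.069 ] (np.int64(244), np.int64(314))
261 [0.4735 0.2726 0.0695] (np.int64(245), np.int64(315))
```

Request:
{"name": "arm_command", "arguments": {
  "motion": [
    [[0, 0, 0, 0, 0.004, 0.12, 1], [0, 0, 0, 0, 0.004, 0.2, 1], [0, 0, 0, 0, 0.004, 0.27, 1], [0, 0, 0, 0, 0.004, 0.307, 1], [0, 0, 0, 0, 0.004, 0.307, 1], [0, 0, 0, 0, 0.004, 0.307, 1]]
  ]
}}

```text
time: 5.0
tool_pos: [0.4738, 0.2941, 0.0287]
tool_rot: [3.14, -0.001, 1.578]
contact_force: [-0.5, -0.3, 0.6]
opening: 0.0923
```

Request:
{"name": "arm_command", "arguments": {
  "motion": [
    [[0, 0, 0, 0, 0, 0, -0.2], [0, 0, 0, 0, 0, 0, -0.3], [0, 0, 0, 0, 0, 0, -0.5], [0, 0, 0, 0, 0, 0, -1], [0, 0, 0, 0, 0, 0, -1], [0, 0, 0, 0, 0, 0, -1], [0, 0, 0, 0, 0, 0, -1], [0, 0, 0, 0, 0, 0, -1]]
  ],
  "grip_force": 55
}}

```text
time: 5.8
tool_pos: [0.4728, 0.2942, 0.0275]
tool_rot: [-3.142, -0.0, 1.578]
contact_force: [-0.2, -0.3, 0.1]
opening: 0.0321
```

Request:
{"name": "arm_command", "arguments": {
  "motion": [
    [[0, 0, 0, 0, 0, 0, -1], [0, 0, 0, 0, 0, 0, -1], [0, 0, 0, 0, 0, 0, -1]]
  ]
}}

```text
time: 6.1
tool_pos: [0.4732, 0.2942, 0.0276]
tool_rot: [3.141, -0.0, 1.578]
contact_force: [1.7, 0.2, -0.4]
opening: 0.0289
```

Run:
```python
from cell import robot
o=robot.observe();print({k:o[k] for k in ("time","tool_pos","tool_rot","contact_force","torque","opening")})
```

```text
{'time': 6.1, 'tool_pos': array([0.47320014, 0.29424344, 0.02758715]), 'tool_rot': array([ 3.14083832e+00, -2.89057196e-04,  1.57842556e+00]), 'contact_force': array([ 1.67102002,  0.22962833, -0.40517709]), 'torque': array([-0.03031247, -0.23342564,  0.02159264]), 'opening': 0.028927120699425914}
```

Request:
{"name": "arm_command", "arguments": {
  "motion": [
    [[0, 0, 0, 0, 0, -0.02, -1], [0, 0, 0, 0, 0, -0.05, -1], [0, 0, 0, 0, 0, -0.1, -1], [0, 0, 0, 0, 0, -0.2, -1], [0, 0, 0, 0, 0, -0.3, -1], [0, 0, 0, 0, 0, -0.4, -1], [0, 0, 0, 0, 0, -0.4, -1], [0, 0, 0, 0, 0, -0.4, -1]]
  ]
}}

```text
time: 6.9
tool_pos: [0.4725, 0.2941, 0.1476]
tool_rot: [3.141, -0.0, 1.578]
contact_force: [-0.3, -0.8, -4.9]
opening: 0.0288
```

Run:
```python
from h import *
snap('side','d1');snap('scene','s1');snap('wrist','w4')
from cell import robot
o=robot.observe();print({k:o[k] for k in ("time","tool_pos","tool_rot","contact_force","torque","opening")})
c=load("d1");crop(c,120,60,300,230,4,"pics/d1c.png")
c=load("s1");crop(c,280,130,470,280,4,"pics/s1c.png")
```

```text
6.95 [0.4719 0.2938 0.1465] [-3.1396e+00  7.0000e-04  1.5784e+00] [-0.12  0.19 -4.04]
7.0 [0.4717 0.2937 0.146 ] [-3.1386e+00  1.1000e-03  1.5784e+00] [-0.01  0.36 -3.86]
7.05 [0.4717 0.2937 0.1458] [-3.1384e+00  1.3000e-03  1.5784e+00] [-0.21 -0.35 -3.65]
{'time': 7.05, 'tool_pos': array([0.47172937, 0.29370857, 0.14580897]), 'tool_rot': array([-3.13835105e+00,  1.30827114e-03,  1.57839224e+00]), 'contact_force': array([-0.20595502, -0.34742198, -3.65188029]), 'torque': array([0.04893432, 0.10597743, 0.02716841]), 'opening': 0.02867459418528348}
```

View pics/d1c.png

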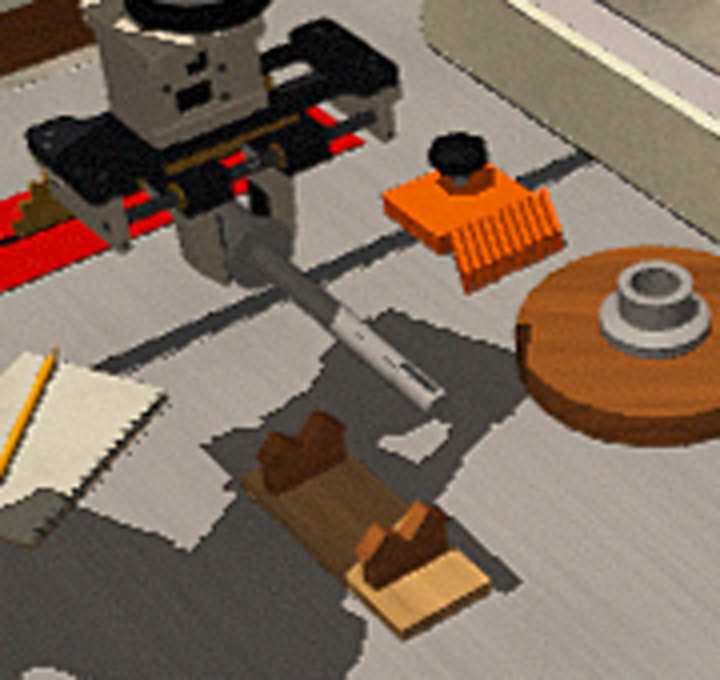

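View pics/s1c.png

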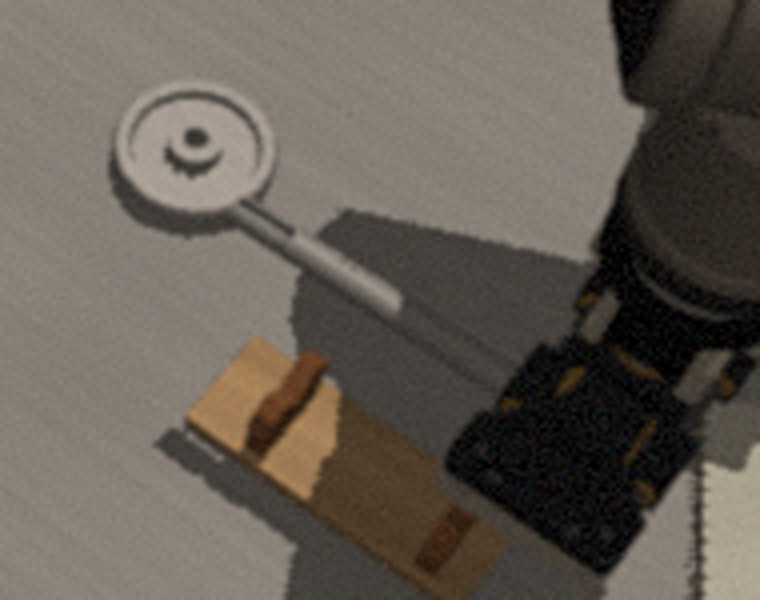

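Spindle is lifted clear (tip near (435,400) in the side crop, nose in the jaws), and nothing else moved. Next I'll fit the shaft cylinder to get the droop, using the spindle's known level pose in the rest as reference.

```bash
cat >> h.py <<'E'
from scipy.optimize import least_squares
def cyl(c,a0,a1,y0,y1,r=.008,gate=.012):
    """fit axis through points near line a0->a1 (x,z linear in y), using y in [y0,y1]"""
    P=cloud(c).reshape(-1,3);P=P[(P[:,1]>y0)&(P[:,1]<y1)]
    q=np.array([a0[0],(a1[0]-a0[0])/(a1[1]-a0[1]),a0[2],(a1[2]-a0[2])/(a1[1]-a0[1])]);ym=a0[1]
    for g in (gate,gate*.7,.0045,.0035):
        def res(q,P):
            X=P[:,0]-q[0]-q[1]*(P[:,1]-ym);Z=P[:,2]-q[2]-q[3]*(P[:,1]-ym);return np.hypot(X,Z)-r
        S=P[abs(res(q,P))<g]
        if len(S)<20: return q,len(S),None
        q=least_squares(res,q,args=(S,),loss="soft_l1",f_scale=.001).x
    return q,len(S),np.abs(res(q,S)).mean()
E
python3 - <<'E'
from h import *
np.set_printoptions(suppress=True,precision=5)
for n in ("scene0","side0"):
    print(n,cyl(load(n),[.4745,.2,.048],[.4755,.1,.048],.115,.255,gate=.006))
for n in ("s1","d1"):
    c=load(n)
    for g in (.015,.01): print(n,cyl(c,[.4727,.2,.163],[.4735,.1,.160],.115,.255,gate=g))
E
```

```text
scene0 (array([ 0.47409, -0.00846,  0.04829, -0.00384]), 566, np.float64(0.0009923205855015772))
side0 (array([ 0.47571, -0.00984,  0.04864, -0.00205]), 335, np.float64(0.0009622922578404174))
s1 (array([ 0.47272, -0.01054,  0.16569,  0.01612]), 667, np.float64(0.0008915884303843183))
s1 (array([ 0.47272, -0.01054,  0.16569,  0.01612]), 667, np.float64(0.0008915884303843183))
d1 (array([ 0.47494, -0.00743,  0.16714,  0.01698]), 366, np.float64(0.0008507399013154263))
d1 (array([ 0.47494, -0.00743,  0.16714,  0.01698]), 366, np.float64(0.0008507399013154263))
```

```bash
cat >> h.py <<'E'
class G: pass
G.delta=.0208; G.eps=0.0; G.Nx=0.0; G.lead=.0249; G.zo=-.0204
def sp_in_tool():
    d=np.array([-np.cos(G.delta)*np.cos(G.eps),np.sin(G.eps),np.sin(G.delta)]);N=np.array([0,0,G.zo]);return N+G.lead*d,d
FB=np.array([.5567,-.1635,.100]); HD=np.array([-.0185,-1,0]);HD/=np.linalg.norm(HD); HL=np.array([-HD[1],HD[0],0])
def spindle(o):
    A=R.from_euler("xyz",o["tool_rot"]);O,d=sp_in_tool();O=A.apply(O)+o["tool_pos"];d=A.apply(d);return O,d
def show(o):
    O,d=spindle(o);t=O+.165*d
    def hs(p):
        q=p-FB;return np.round(np.array([q@HD,q@HL,q[2]])*1e3,2)
    print("t",round(o["time"],2),"F",o["contact_force"].round(1),"M",o["torque"].round(2),"op",round(o["opening"]*1e3,1))
    print(" origin(ax,lat,up)",hs(O),"tip",hs(t),"tilt_down",np.degrees(np.arcsin(-d[2])).round(2),"yaw_err",np.degrees(np.cross(HD[:2],d[:2])).round(2))
def goto(o,tip_ax,tip_lat,tip_up,theta_deg,yawoff_deg=0):
    """delta row to bring spindle tip to headstock coords (mm from front bearing face) w/ tilt down theta"""
    th=np.radians(theta_deg);ya=np.radians(yawoff_deg)
    h=np.cos(ya)*HD+np.sin(ya)*HL
    d=np.cos(th)*h-np.sin(th)*np.array([0,0,1])
    lat=np.cross([0,0,1],h)
    Ot,dt=sp_in_tool()
    # tool y stays horizontal: world basis [d,lat] from tool [dt, -y?]
    B=np.c_[d,lat,np.cross(d,lat)]; yt=np.array([0,1.,0]); yt=yt-dt*(yt@dt); yt/=np.linalg.norm(yt)
    if (R.from_euler("xyz",o["tool_rot"]).apply(yt))@lat<0: yt=-yt
    C=np.c_[dt,yt,np.cross(dt,yt)]
    Rw=B@C.T
    tip=FB+HD*tip_ax/1e3+HL*tip_lat/1e3+np.array([0,0,tip_up/1e3])
    p=tip-Rw@(Ot+.165*dt)
    A=R.from_euler("xyz",o["tool_rot"])
    w=(A.inv()*R.from_matrix(Rw)).as_rotvec()/(np.pi/2);t=A.inv().apply(p-o["tool_pos"])/.3
    print("row",np.round(w,4).tolist(),np.round(t,4).tolist(),"tcp",p.round(4))
E
python3 - <<'E'
from h import *
from cell import robot
o=robot.observe();show(o)
goto(o,-40,0,15,3.4)
E
```

```text
t 7.05 F [-0.2 -0.3 -3.7] M [0.05 0.11 0.03] op 28.7
 origin(ax,lat,up) [-430.7   -92.7    65.72] tip [-265.79  -88.41   62.51] tilt_down 1.12 yaw_err 1.49
row [-0.0024, 0.0254, 0.0166] [-0.7584, 0.2921, 0.1332] tcp [0.561  0.0668 0.1059]
```

Request:
{"name": "arm_command", "arguments": {
  "motion": [
    [[0, 0.006, 0.004, -0.12, 0.05, 0.02, -1], [-0.001, 0.012, 0.008, -0.27, 0.1, 0.05, -1], [-0.002, 0.018, 0.012, -0.42, 0.16, 0.08, -1], [-0.0024, 0.0254, 0.0166, -0.56, 0.22, 0.11, -1], [-0.0024, 0.0254, 0.0166, -0.68, 0.27, 0.13, -1], [-0.0024, 0.0254, 0.0166, -0.7584, 0.2921, 0.1332, -1], [-0.0024, 0.0254, 0.0166, -0.7584, 0.2921, 0.1332, -1], [-0.0024, 0.0254, 0.0166, -0.7584, 0.2921, 0.1332, -1]]
  ]
}}

```text
time: 7.85
tool_pos: [0.5614, 0.0671, 0.1062]
tool_rot: [3.141, -0.04, 1.551]
contact_force: [0.3, 0.2, -3.7]
opening: 0.0287
```

Request:
{"name": "arm_command", "arguments": {
  "motion": [
    [[0, 0, 0, 0, 0, 0, -1], [0, 0, 0, 0, 0, 0, -1], [0, 0, 0, 0, 0, 0, -1]]
  ]
}}

```text
time: 8.15
tool_pos: [0.5619, 0.0684, 0.1076]
tool_rot: [3.138, -0.04, 1.554]
contact_force: [-1.1, -0.0, -3.9]
opening: 0.0289
```

Run:
```python
from h import *
from cell import robot
show(robot.observe())
snap('side','d2');snap('scene','s2');snap('wrist','w5')
o=robot.observe();show(o)
np.set_printoptions(suppress=True,precision=5)
for n in ("s2","d2"):
    c=load(n)
    print(n,cyl(c,[.559,-.0,.1133],[.5575,-.1,.1075],-.105,.03,gate=.01))
c=load("d2");crop(c,220,120,440,320,3.5,"pics/d2c.png")
c=load("s2");crop(c,150,80,350,230,4,"pics/s2c.png")
O,d=spindle(o);print(O,d,O+.165*d)
goto(o,-8,0,0,3.4)
```

```text
t 8.15 F [-1.1 -0.  -3.9] M [-0.03  0.07 -0.  ] op 28.9
 origin(ax,lat,up) [-206.24    0.88   26.46] tip [-41.54   1.17  16.42] tilt_down 3.49 yaw_err 0.1
8.2 [0.562  0.0682 0.1077] [ 3.1382 -0.0401  1.5537] [-0.25  0.76 -3.61]
8.25 [0.562  0.068  0.1077] [ 3.1381 -0.04    1.5535] [-0.07 -0.65 -3.43]
8.3 [0.5621 0.0679 0.1077] [ 3.1381 -0.04    1.5533] [-0.44  0.5  -4.47]
t 8.3 F [-0.4  0.5 -4.5] M [-0.03  0.03  0.05] op 28.9
 origin(ax,lat,up) [-205.75    1.07   26.57] tip [-41.06   1.24  16.54] tilt_down 3.48 yaw_err 0.06
s2 (array([0.56131, 0.01658, 0.12455, 0.05099]), 375, np.float64(0.0009040489604609325))
d2 (array([0.56247, 0.0141 , 0.12483, 0.05891]), 457, np.float64(0.0009184881623863185))
[0.56158 0.0422  0.12657] [-0.01743 -0.998   -0.06078] [ 0.5587  -0.12247  0.11654]
row [0.0022, -0.0009, 0.0006] [-0.1124, -0.004, 0.0516] tcp [0.5604 0.0348 0.0909]
```

View pics/d2c.png

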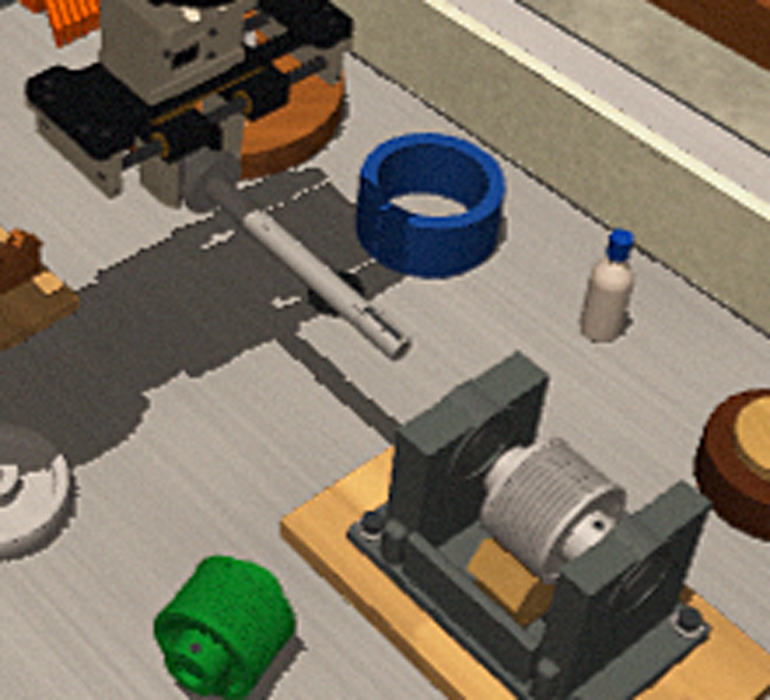

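View pics/s2c.png

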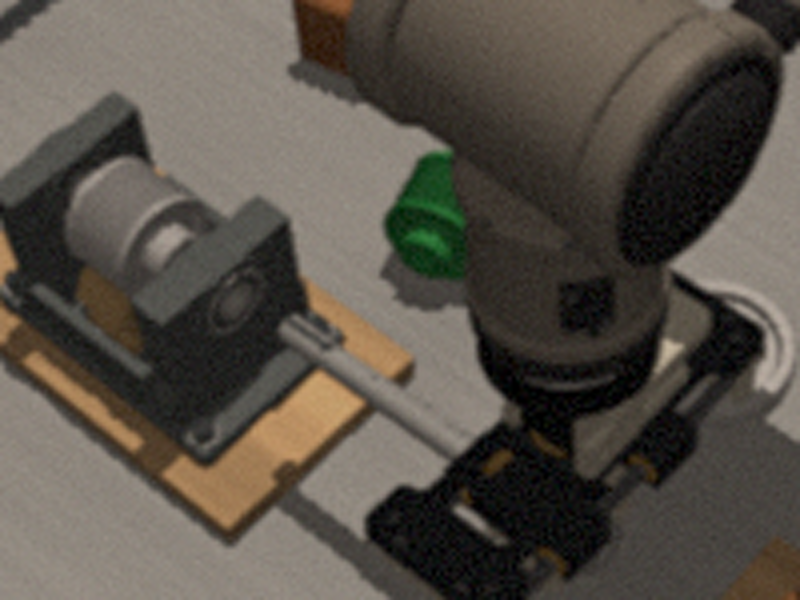

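The tip is about 40 mm short of the front bearing, and the model agrees with the camera fits to within about 0.5 mm. Now I'll approach the bearing mouth.

Request:
{"name": "arm_command", "arguments": {
  "motion": [
    [[0.0022, -0.001, 0, -0.02, -0.002, 0.025, -1], [0.0022, -0.001, 0, -0.05, -0.004, 0.0516, -1], [0.0022, -0.001, 0, -0.09, -0.004, 0.0516, -1], [0.0022, -0.001, 0, -0.1124, -0.004, 0.0516, -1], [0.0022, -0.001, 0, -0.1124, -0.004, 0.0516, -1], [0.0022, -0.001, 0, -0.1124, -0.004, 0.0516, -1], [0.0022, -0.001, 0, -0.1124, -0.004, 0.0516, -1], [0.0022, -0.001, 0, -0.1124, -0.004, 0.0516, -1]]
  ]
}}

```text
time: 9.1
tool_pos: [0.5605, 0.0346, 0.0909]
tool_rot: [3.141, -0.039, 1.553]
contact_force: [0.5, -0.1, -3.6]
opening: 0.0287
```

Run:
```python
from h import *
from cell import robot
snap('side','d3');snap('scene','s3')
o=robot.observe();show(o)
np.set_printoptions(suppress=True,precision=5)
for n in ("s3","d3"):
    c=load(n)
    print(n,cyl(c,[.559,-.0,.111],[.5575,-.1,.105],-.13,-.01,gate=.01))
O,d=spindle(o);t=O+d*.165;print(O-d*O[1]/d[1])
c=load("d3");crop(c,290,190,400,280,7,"pics/d3c.png")
c=load("s3");crop(c,180,120,280,200,7,"pics/s3c.png")
goto(o,-4,0,0,3.4);goto(o,8,0,-.5,3.4)
```

```text
9.15 [0.5605 0.0346 0.0909] [ 3.1416 -0.0385  1.5529] [-0.2  -0.85 -4.29]
9.2 [0.5605 0.0346 0.0909] [ 3.1415 -0.0385  1.5529] [ 1.41  0.34 -4.11]
t 9.2 F [ 1.4  0.3 -4.1] M [0.01 0.04 0.03] op 28.9
 origin(ax,lat,up) [-1.725e+02  1.200e-01  9.780e+00] tip [-7.79  0.21  0.  ] tilt_down 3.4 yaw_err 0.03
s3 (array([0.5599 , 0.01441, 0.10976, 0.05247]), 315, np.float64(0.000897219378247991))
d3 (array([0.56193, 0.01911, 0.10983, 0.05383]), 416, np.float64(0.0009362194809422448))
[0.55985 0.      0.10925]
row [0.0, 0.0, 0.0004] [-0.0126, -0.0003, -0.0005] tcp [0.5603 0.0308 0.0909]
row [0.0, 0.0, 0.0004] [-0.0527, -0.0004, -0.0004] tcp [0.5601 0.0188 0.0904]
```

View pics/d3c.png

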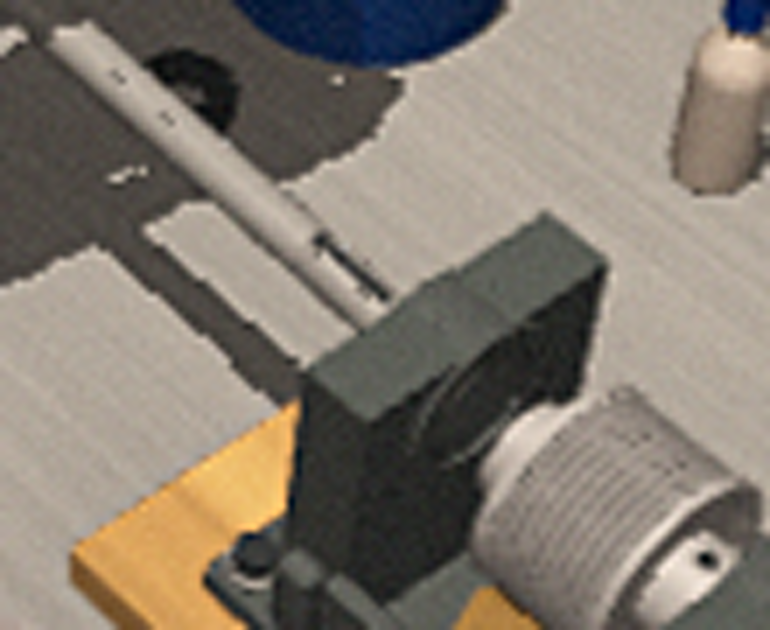

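View pics/s3c.png

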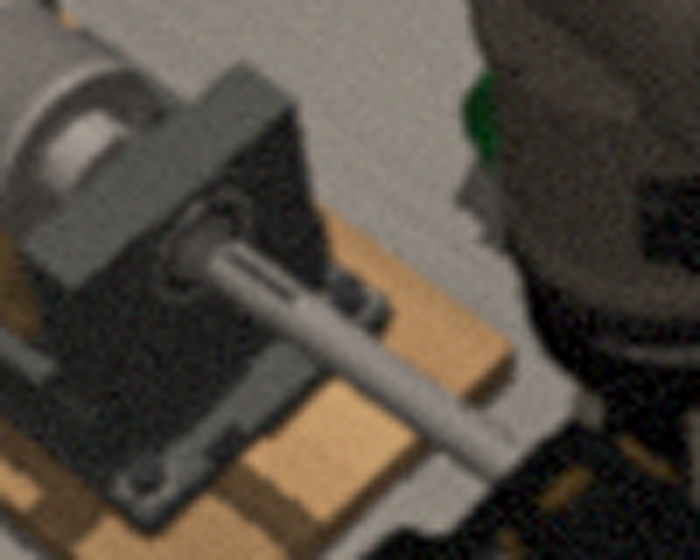

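Request:
{"name": "arm_command", "arguments": {
  "motion": [
    [[0, 0, 0.0002, -0.008, 0, 0, -1], [0, 0, 0.0004, -0.016, 0, 0, -1], [0, 0, 0.0004, -0.024, 0, 0, -1], [0, 0, 0.0004, -0.032, 0, 0, -1], [0, 0, 0.0004, -0.04, 0, 0, -1], [0, 0, 0.0004, -0.046, 0, 0, -1], [0, 0, 0.0004, -0.046, 0, 0, -1]]
  ]
}}

```text
time: 9.9
tool_pos: [0.5602, 0.0202, 0.0902]
tool_rot: [-3.141, -0.038, 1.551]
contact_force: [0.8, 0.1, -3.4]
opening: 0.0288
```

Run:
```python
from h import *
from cell import robot
o=robot.observe();show(o)
goto(o,6,0,-.3,3.4);goto(o,15,0,-.8,3.4)
```

```text
t 9.9 F [ 0.8  0.1 -3.4] M [0.05 0.07 0.02] op 28.8
 origin(ax,lat,up) [-1.5809e+02  9.0000e-02  9.1100e+00] tip [ 6.63 -0.06 -0.65] tilt_down 3.39 yaw_err -0.05
row [-0.0001, 0.0001, -0.0006] [0.0021, -0.0004, -0.0012] tcp [0.5601 0.0208 0.0906]
row [-0.0001, 0.0001, -0.0006] [-0.0279, -0.0003, -0.0007] tcp [0.5599 0.0118 0.0901]
```

Request:
{"name": "arm_command", "arguments": {
  "motion": [
    [[0, 0, 0, -0.008, 0, -0.0005, -1], [0, 0, 0, -0.016, 0, -0.001, -1], [0, 0, 0, -0.024, 0, -0.0007, -1], [0, 0, 0, -0.032, 0, -0.0007, -1], [0, 0, 0, -0.04, 0, -0.0007, -1], [0, 0, 0, -0.048, 0, -0.0007, -1], [0, 0, 0, -0.056, 0, -0.0007, -1], [0, 0, 0, -0.056, 0, -0.0007, -1]]
  ]
}}

```text
time: 10.7
tool_pos: [0.5599, 0.0033, 0.0898]
tool_rot: [-3.141, -0.038, 1.551]
contact_force: [-0.6, 0.8, -3.5]
opening: 0.0289
```

Run:
```python
from h import *
from cell import robot
o=robot.observe();show(o)
goto(o,24,0,-1.3,3.4);goto(o,36,0,-2,3.4)
```

```text
t 10.7 F [-0.6  0.8 -3.5] M [ 0.05  0.08 -0.01] op 28.9
 origin(ax,lat,up) [-1.4122e+02  9.0000e-02  8.7000e+00] tip [23.49 -0.06 -1.06] tilt_down 3.39 yaw_err -0.05
row [-0.0, 0.0001, -0.0006] [-0.0017, -0.0004, 0.0006] tcp [0.5598 0.0028 0.0896]
row [-0.0, 0.0001, -0.0006] [-0.0418, -0.0003, 0.0014] tcp [ 0.5596 -0.0092  0.0889]
```

Request:
{"name": "arm_command", "arguments": {
  "motion": [
    [[0, 0, 0, -0.008, 0, 0.0005, -1], [0, 0, 0, -0.016, 0, 0.0007, -1], [0, 0, 0, -0.024, 0, 0.001, -1], [0, 0, 0, -0.032, 0, 0.0014, -1], [0, 0, 0, -0.042, 0, 0.0014, -1], [0, 0, 0, -0.042, 0, 0.0014, -1]]
  ]
}}

```text
time: 11.3
tool_pos: [0.5596, -0.0093, 0.0889]
tool_rot: [-3.141, -0.038, 1.551]
contact_force: [-1.2, 0.2, -3.2]
opening: 0.0287
```

Run:
```python
from h import *
from cell import robot
snap('side','d4');snap('scene','s4')
o=robot.observe();show(o)
c=load("d4");crop(c,310,200,430,290,6,"pics/d4c.png")
c=load("s4");crop(c,150,100,280,200,6,"pics/s4c.png")
goto(o,43,0,-2.6,3.6);goto(o,50,0,-2.8,3.4)
```

```text
11.35 [ 0.5597 -0.0091  0.0889] [-3.1415 -0.0384  1.5514] [ 0.09  0.59 -4.06]
11.4 [ 0.5596 -0.009   0.0889] [-3.1414 -0.0385  1.5516] [-0.33  0.75 -3.85]
t 11.4 F [-0.3  0.7 -3.9] M [0.02 0.06 0.03] op 28.6
 origin(ax,lat,up) [-1.2891e+02  6.0000e-02  7.7800e+00] tip [35.8  -0.06 -2.  ] tilt_down 3.39 yaw_err -0.04
row [-0.0001, 0.0023, -0.0005] [-0.0239, -0.0002, -0.0012] tcp [ 0.5594 -0.0161  0.0889]
row [-0.0001, 0.0001, -0.0005] [-0.0474, -0.0002, 0.0008] tcp [ 0.5593 -0.0232  0.0881]
```

View pics/d4c.png

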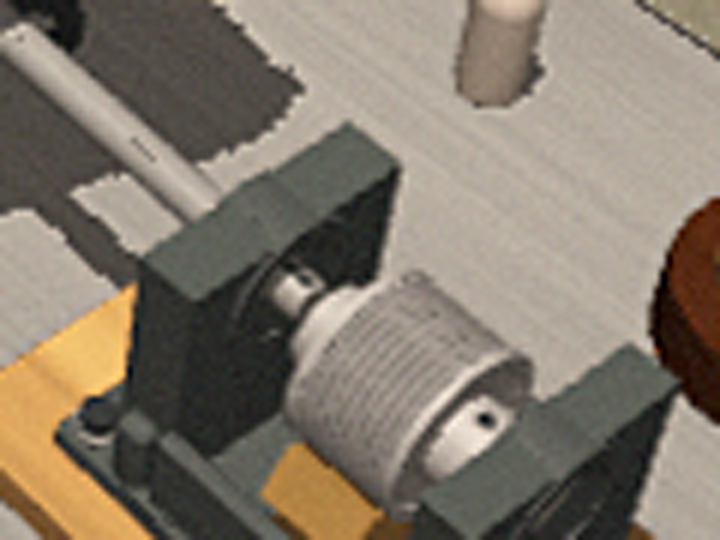

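View pics/s4c.png

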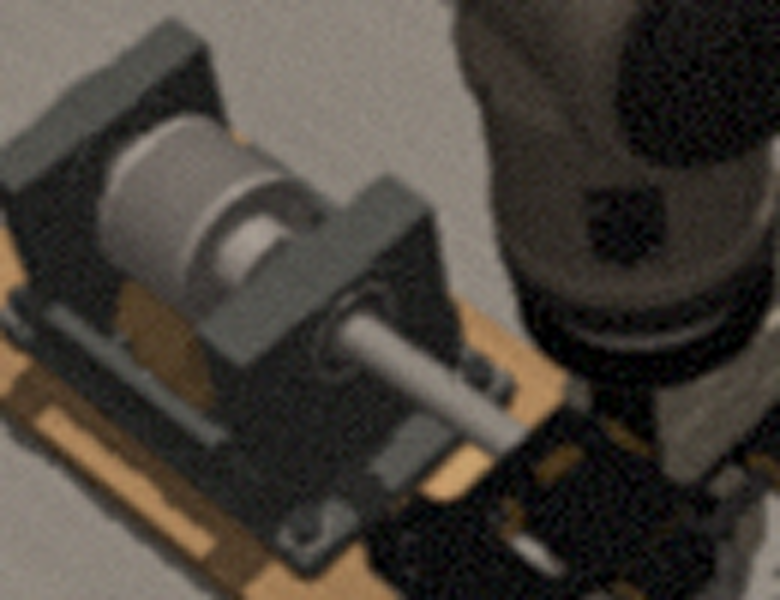

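Side crop: the tip has come out of the front bearing at (300,290), just short of the pulley hub at (325,310). It's in line with it. Next I dip it into the pulley.

Request:
{"name": "arm_command", "arguments": {
  "motion": [
    [[0, 0.0012, 0, -0.006, 0, 0, -1], [0, 0.0012, 0, -0.012, 0, 0, -1], [0, 0.0012, 0, -0.018, 0, 0, -1], [0, 0.0012, 0, -0.024, 0, 0, -1], [0, 0.0012, 0, -0.03, 0, 0, -1], [0, 0.0012, 0, -0.036, 0, 0, -1], [0, 0.0012, 0, -0.036, 0, 0, -1]]
  ]
}}

```text
time: 12.1
tool_pos: [0.5593, -0.0199, 0.0884]
tool_rot: [-3.141, -0.04, 1.551]
contact_force: [0.9, -0.6, -3.9]
opening: 0.029
```

Run:
```python
from h import *
from cell import robot
snap('side','d5')
o=robot.observe();show(o)
c=load("d5");crop(c,310,200,430,290,6,"pics/d5c.png")
goto(o,56,0,-2.6,3.1)
```

```text
12.15 [ 0.5593 -0.0199  0.0884] [-3.1412 -0.0402  1.5515] [-0.84 -1.06 -3.21]
t 12.15 F [-0.8 -1.1 -3.2] M [-0.07  0.13 -0.16] op 29.0
 origin(ax,lat,up) [-1.1794e+02 -2.0000e-02  7.2800e+00] tip [46.75 -0.16 -2.77] tilt_down 3.49 yaw_err -0.05
row [-0.0002, -0.0044, -0.0005] [-0.0312, 0.0001, 0.0025] tcp [ 0.5592 -0.0292  0.0873]
```

View pics/d5c.png

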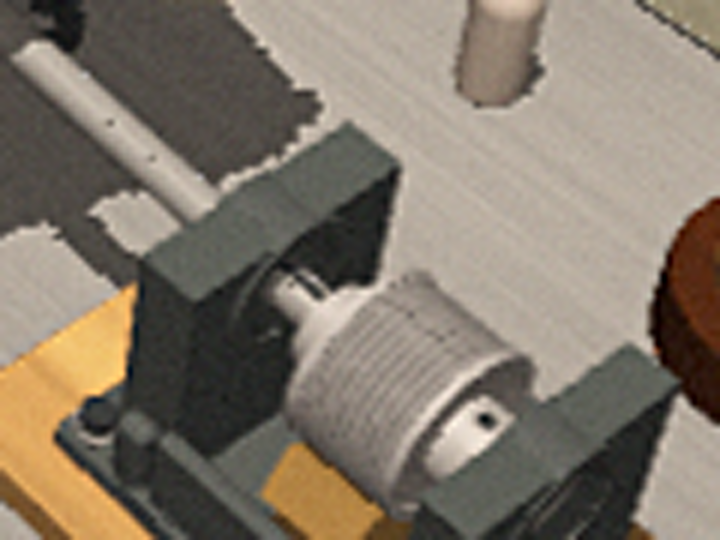

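Run:
```python
from h import *
from cell import robot
o=robot.observe()
for a,u,t in ((50,-2.75,3.3),(53,-2.7,3.05),(56,-2.6,2.8)): goto(o,a,0,u,t)
```

```text
row [-0.0002, -0.0021, -0.0005] [-0.011, 0.0, 0.0016] tcp [ 0.5593 -0.0232  0.0878]
row [-0.0002, -0.0049, -0.0005] [-0.0212, 0.0, 0.0038] tcp [ 0.5592 -0.0262  0.087 ]
row [-0.0002, -0.0077, -0.0005] [-0.0315, 0.0001, 0.0058] tcp [ 0.5592 -0.0293  0.0863]
```

Request:
{"name": "arm_command", "arguments": {
  "motion": [
    [[0, -0.001, 0, -0.0055, 0, 0.0008, -1], [0, -0.0021, 0, -0.011, 0, 0.0016, -1], [0, -0.0035, 0, -0.016, 0, 0.0027, -1], [0, -0.0049, 0, -0.021, 0, 0.0038, -1], [0, -0.0063, 0, -0.026, 0, 0.0048, -1], [0, -0.0077, 0, -0.0315, 0, 0.0058, -1], [0, -0.0077, 0, -0.0315, 0, 0.0058, -1]]
  ]
}}

```text
time: 12.85
tool_pos: [0.5592, -0.0293, 0.0863]
tool_rot: [-3.141, -0.028, 1.552]
contact_force: [-0.4, -0.1, -3.9]
opening: 0.0284
```

Run:
```python
from h import *
from cell import robot
snap('side','d6')
o=robot.observe();show(o)
c=load("d6");crop(c,310,200,430,290,6,"pics/d6c.png")
for a,u,t in ((60,-2.5,2.5),(65,-2.35,2.15),(70,-2.2,1.8)): goto(o,a,0,u,t)
```

```text
12.9 [ 0.5592 -0.0292  0.0863] [-3.1414 -0.028   1.5517] [-0.65 -0.52 -3.39]
t 12.9 F [-0.6 -0.5 -3.4] M [-0.03  0.1  -0.07] op 29.3
 origin(ax,lat,up) [-1.0883e+02  5.0000e-02  5.4900e+00] tip [ 5.597e+01 -5.000e-02 -2.550e+00] tilt_down 2.79 yaw_err -0.03
row [-0.0001, -0.0033, -0.0004] [-0.0137, -0.0002, 0.0027] tcp [ 0.5591 -0.0333  0.0854]
row [-0.0001, -0.0072, -0.0004] [-0.0307, -0.0002, 0.0056] tcp [ 0.559  -0.0384  0.0844]
row [-0.0001, -0.011, -0.0004] [-0.0478, -0.0002, 0.0085] tcp [ 0.5589 -0.0435  0.0834]
```

View pics/d6c.png

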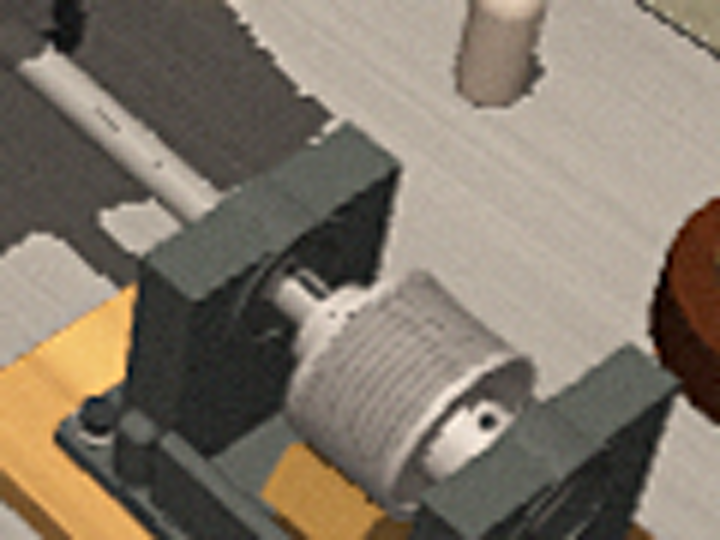

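Run:
```python
from h import *
a=[]
for n in ("d4","d5","d6"):
    im=load(n)["image"][225:290,340:405,::-1];a.append(cv2.resize(im,None,fx=4,fy=4,interpolation=cv2.INTER_CUBIC))
cv2.imwrite("pics/cmp6.png",np.hstack(a))
```

```text
(no output)
```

View pics/cmp6.png

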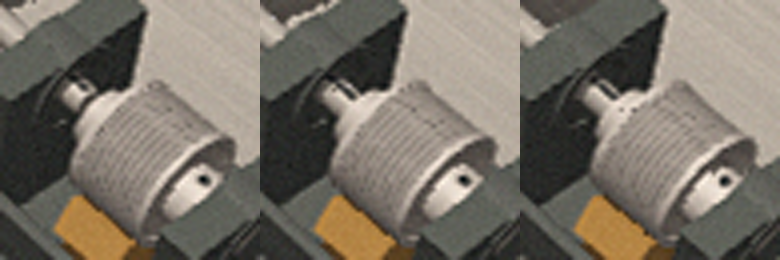

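The tip is inside the pulley hub, the pulley hasn't been pushed, and forces stay around 1 N. I'll continue while levelling.

Request:
{"name": "arm_command", "arguments": {
  "motion": [
    [[0, -0.0016, 0, -0.007, 0, 0.0013, -1], [0, -0.0033, 0, -0.0137, 0, 0.0027, -1], [0, -0.005, 0, -0.022, 0, 0.0041, -1], [0, -0.0072, 0, -0.0307, 0, 0.0056, -1], [0, -0.009, 0, -0.039, 0, 0.007, -1], [0, -0.011, 0, -0.0478, 0, 0.0085, -1], [0, -0.011, 0, -0.0478, 0, 0.0085, -1]]
  ]
}}

```text
time: 13.6
tool_pos: [0.559, -0.0438, 0.0833]
tool_rot: [-3.141, -0.01, 1.552]
contact_force: [-1.4, -1.8, -3.5]
opening: 0.0288
```

Run:
```python
from h import *
from cell import robot
o=robot.observe();show(o)
for a,u,t in ((75,-1.95,1.5),(80,-1.7,1.2),(85,-1.45,.95)): goto(o,a,0,u,t)
```

```text
t 13.6 F [-1.4 -1.8 -3.5] M [-0.05  0.15 -0.07] op 28.8
 origin(ax,lat,up) [-9.467e+01  4.000e-02  2.940e+00] tip [ 7.025e+01 -7.000e-02 -2.210e+00] tilt_down 1.79 yaw_err -0.04
row [-0.0001, -0.0032, -0.0004] [-0.0161, -0.0002, 0.0022] tcp [ 0.5588 -0.0486  0.0826]
row [-0.0001, -0.0066, -0.0004] [-0.0331, -0.0002, 0.0045] tcp [ 0.5587 -0.0537  0.0819]
row [-0.0001, -0.0093, -0.0004] [-0.05, -0.0002, 0.0062] tcp [ 0.5586 -0.0587  0.0813]
```

Request:
{"name": "arm_command", "arguments": {
  "motion": [
    [[0, -0.0016, 0, -0.008, 0, 0.0011, -1], [0, -0.0032, 0, -0.0161, 0, 0.0022, -1], [0, -0.005, 0, -0.025, 0, 0.0034, -1], [0, -0.0066, 0, -0.0331, 0, 0.0045, -1], [0, -0.008, 0, -0.042, 0, 0.0054, -1], [0, -0.0093, 0, -0.05, 0, 0.0062, -1], [0, -0.0093, 0, -0.05, 0, 0.0062, -1]]
  ]
}}

```text
time: 14.3
tool_pos: [0.5587, -0.0586, 0.0814]
tool_rot: [-3.141, 0.004, 1.552]
contact_force: [0.1, 0.1, -2.5]
opening: 0.0291
```

Run:
```python
from h import *
from cell import robot
snap('side','d7');snap('scene','s7')
o=robot.observe();show(o)
c=load("d7");crop(c,290,180,450,300,5,"pics/d7c.png")
for a,u,t in ((92,-1.05,.65),(98,-.8,.45),(104,-.5,.3)): goto(o,a,0,u,t)
np.set_printoptions(suppress=True,precision=5)
for n in ("s7","d7"):
    print(n,cyl(load(n),[.5585,-.1,.1005],[.5573,-.15,.0997],-.155,-.1,gate=.008))
O,d=spindle(o);print(O+d*(-.1-O[1])/d[1],d)
```

```text
14.35 [ 0.5587 -0.0586  0.0814] [-3.1415  0.0041  1.5516] [-0.04  0.5  -2.61]
14.4 [ 0.5587 -0.0586  0.0814] [-3.1415  0.0041  1.5516] [-1.46  0.07 -3.28]
t 14.4 F [-1.5  0.1 -3.3] M [ 0.18  0.19 -0.15] op 28.9
 origin(ax,lat,up) [-8.008e+01  6.000e-02  1.400e+00] tip [ 8.49e+01 -5.00e-02 -1.35e+00] tilt_down 0.95 yaw_err -0.04
row [-0.0, -0.0034, -0.0004] [-0.024, -0.0002, 0.0025] tcp [ 0.5585 -0.0658  0.0807]
row [-0.0, -0.0056, -0.0004] [-0.0442, -0.0002, 0.0039] tcp [ 0.5584 -0.0719  0.0803]
row [-0.0, -0.0073, -0.0004] [-0.0644, -0.0002, 0.0047] tcp [ 0.5583 -0.0779  0.0801]
s7 (array([0.55933, 0.04397, 0.10104, 0.00941]), 66, np.float64(0.0008375118628300469))
d7 (array([0.55943, 0.01679, 0.10127, 0.01558]), 195, np.float64(0.0009274982718003137))
[ 0.55792 -0.1      0.10113] [-0.01915 -0.99968 -0.01665]
```

View pics/d7c.png

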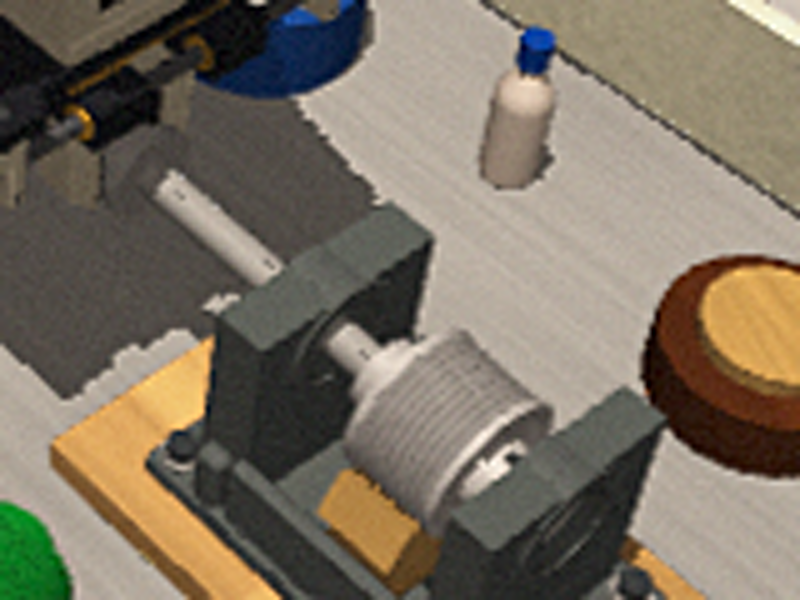

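Request:
{"name": "arm_command", "arguments": {
  "motion": [
    [[0, -0.0012, 0, -0.008, 0, 0.0008, -1], [0, -0.0023, 0, -0.016, 0, 0.0016, -1], [0, -0.0034, 0, -0.024, 0, 0.0025, -1], [0, -0.0045, 0, -0.034, 0, 0.0032, -1], [0, -0.0056, 0, -0.0442, 0, 0.0039, -1], [0, -0.0065, 0, -0.054, 0, 0.0043, -1], [0, -0.0073, 0, -0.0644, 0, 0.0047, -1], [0, -0.0073, 0, -0.0644, 0, 0.0047, -1]]
  ]
}}

```text
time: 15.2
tool_pos: [0.5584, -0.0768, 0.0803]
tool_rot: [3.141, 0.014, 1.552]
contact_force: [-0.5, 5.2, -0.5]
opening: 0.0291
```

Run:
```python
from h import *
from cell import robot
snap('side','d8');snap('scene','s8')
o=robot.observe();show(o)
c=load("d8");crop(c,310,190,430,280,6,"pics/d8c.png")
c=load("s8");crop(c,140,95,260,185,6,"pics/s8c.png")
for a,u,t in ((109,-.3,.2),(114,-.2,.1)): goto(o,a,0,u,t)
```

```text
15.25 [ 0.5584 -0.0768  0.0803] [3.1414 0.014  1.5518] [-0.09  5.82 -0.58]
15.3 [ 0.5584 -0.0768  0.0803] [3.1415 0.0139 1.5518] [-1.04  5.48  0.03]
t 15.3 F [-1.   5.5  0. ] M [ 1.04  0.24 -0.06] op 28.7
 origin(ax,lat,up) [-62.14   0.08   0.52] tip [102.86  -0.    -0.62] tilt_down 0.39 yaw_err -0.03
row [0.0, -0.0021, -0.0003] [-0.0207, -0.0003, 0.0014] tcp [ 0.5582 -0.083   0.08  ]
row [0.0, -0.0033, -0.0003] [-0.0374, -0.0003, 0.0024] tcp [ 0.5581 -0.088   0.0797]
```

View pics/d8c.png

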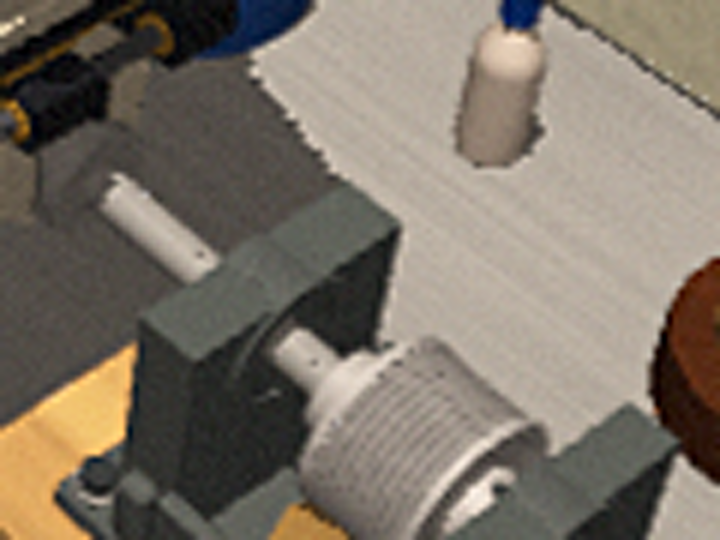

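View pics/s8c.png

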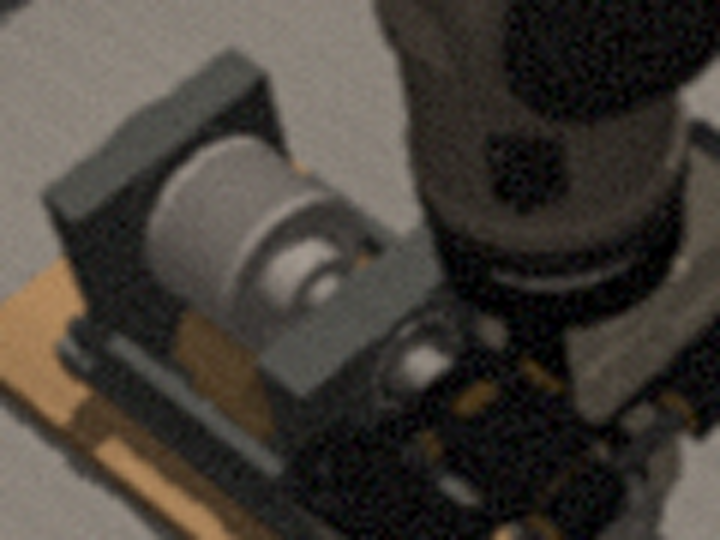

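Request:
{"name": "arm_command", "arguments": {
  "motion": [
    [[0, 0, 0, 0.004, 0, 0, -1], [0, 0, 0, 0.008, 0, 0, -1], [0, 0, 0, 0.011, 0, 0, -1], [0, 0, 0, 0.011, 0, 0, -1]]
  ]
}}

```text
time: 15.7
tool_pos: [0.5585, -0.0747, 0.08]
tool_rot: [3.141, 0.016, 1.552]
contact_force: [-0.9, -2.7, -1.8]
opening: 0.0291
```

Run:
```python
from h import *
from cell import robot
o=robot.observe();show(o)
a=[]
for n in ("d6","d7","d8"):
    im=load(n)["image"][220:290,340:420,::-1];a.append(cv2.resize(im,None,fx=3.3,fy=3.3,interpolation=cv2.INTER_CUBIC))
cv2.imwrite("pics/cmp8.png",np.hstack(a))
```

```text
t 15.7 F [-0.9 -2.7 -1.8] M [-0.34  0.2  -0.09] op 29.1
 origin(ax,lat,up) [-64.21   0.12   0.3 ] tip [ 1.0078e+02  3.0000e-02 -5.4000e-01] tilt_down 0.29 yaw_err -0.03
```

View pics/cmp8.png

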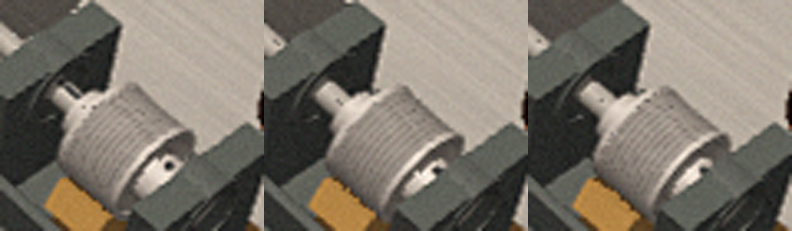

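Run:
```python
from h import *
from cell import robot
np.set_printoptions(suppress=True,precision=5)
for n in ("s8","d8"):
    for lo in (-.158,-.155): print(n,cyl(load(n),[.558,-.13,.1],[.5576,-.15,.1],lo,-.107,gate=.006))
o=robot.observe()
P=cloud(load("d8"));
# pulley top heights in side and before
for n in ("d3","d8"):
    Q=cloud(load(n)).reshape(-1,3);m=(abs(Q[:,0]-.556)<.012)&(Q[:,1]<-.2)&(Q[:,1]>-.285)&(Q[:,2]>.1)
    Q=Q[m];h=[(round(y,3),Q[abs(Q[:,1]-y)<.003][:,2].max().round(4) if (abs(Q[:,1]-y)<.003).any() else None) for y in np.arange(-.205,-.285,-.006)];print(n,h)
for a,u,t in ((104,-.3,.1),(109,-.1,.0),(114,0,.0)): goto(o,a,0,u,t)
```

```text
s8 (array([ 0.558,  0.02 ,  0.1  , -0.   ]), 15, None)
s8 (array([ 0.558,  0.02 ,  0.1  , -0.   ]), 9, None)
d8 (array([0.55907, 0.02308, 0.10042, 0.00921]), 176, np.float64(0.0009337064599627165))
d8 (array([0.55907, 0.02192, 0.10041, 0.01069]), 175, np.float64(0.0009338242480781841))
d3 [(np.float64(-0.205), np.float64(0.1143)), (np.float64(-0.211), np.float64(0.1154)), (np.float64(-0.217), np.float64(0.1288)), (np.float64(-0.223), np.float64(0.1311)), (np.float64(-0.229), np.float64(0.1296)), (np.float64(-0.235), np.float64(0.1304)), (np.float64(-0.241), np.float64(0.129)), (np.float64(-0.247), np.float64(0.1305)), (np.float64(-0.253), np.float64(0.1291)), (np.float64(-0.259), np.float64(0.1301)), (np.float64(-0.265), np.float64(0.1301)), (np.float64(-0.271), np.float64(0.115)), (np.float64(-0.277), np.float64(0.1135)), (np.float64(-0.283), np.float64(0.1292))]
d8 [(np.float64(-0.205), np.float64(0.1084)), (np.float64(-0.211), np.float64(0.1149)), (np.float64(-0.217), np.float64(0.1177)), (np.float64(-0.223), np.float64(0.1309)), (np.float64(-0.229), np.float64(0.1324)), (np.float64(-0.235), np.float64(0.131)), (np.float64(-0.241), np.float64(0.1304)), (np.float64(-0.247), np.float64(0.131)), (np.float64(-0.253), np.float64(0.1305)), (np.float64(-0.259), np.float64(0.1319)), (np.float64(-0.265), np.float64(0.132)), (np.float64(-0.271), np.float64(0.1306)), (np.float64(-0.277), np.float64(0.1148)), (np.float64(-0.283), np.float64(0.1297))]
row [0.0001, -0.0021, -0.0004] [-0.0109, -0.0005, 0.0015] tcp [ 0.5583 -0.078   0.0796]
row [0.0001, -0.0032, -0.0004] [-0.0277, -0.0005, 0.0022] tcp [ 0.5582 -0.083   0.0795]
row [0.0001, -0.0032, -0.0004] [-0.0444, -0.0004, 0.0021] tcp [ 0.5581 -0.088   0.0796]
```

Run:
```python
from h import *
from cell import robot
o=robot.observe()
for a,u,t in ((103,.1,-.05),(108,.35,-.25),(112,.5,-.3)): goto(o,a,0,u,t)
```

```text
row [0.0001, -0.0038, -0.0004] [-0.0078, -0.0005, 0.0018] tcp [ 0.5583 -0.0771  0.0795]
row [0.0001, -0.006, -0.0004] [-0.0246, -0.0005, 0.0034] tcp [ 0.5582 -0.0821  0.0791]
row [0.0001, -0.0066, -0.0004] [-0.038, -0.0004, 0.0037] tcp [ 0.5581 -0.0861  0.0791]
```

Request:
{"name": "arm_command", "arguments": {
  "motion": [
    [[0, -0.002, 0, -0.003, 0, 0.001, -1], [0, -0.0038, 0, -0.0078, 0, 0.0018, -1], [0, -0.005, 0, -0.016, 0, 0.0026, -1], [0, -0.006, 0, -0.0246, 0, 0.0034, -1], [0, -0.0066, 0, -0.031, 0, 0.0037, -1], [0, -0.0066, 0, -0.038, 0, 0.0037, -1], [0, -0.0066, 0, -0.038, 0, 0.0037, -1]]
  ]
}}

```text
time: 16.4
tool_pos: [0.5581, -0.0847, 0.0791]
tool_rot: [-3.141, 0.024, 1.552]
contact_force: [-0.8, 6.2, -1.0]
opening: 0.0289
```

Run:
```python
from h import *
from cell import robot
snap('side','d9')
o=robot.observe();show(o)
np.set_printoptions(suppress=True,precision=5)
print(cyl(load("d9"),[.558,-.13,.1],[.5576,-.15,.1],-.158,-.117,gate=.006))
c=load("d9");crop(c,310,190,430,280,6,"pics/d9c.png")
Q=cloud(load("d9")).reshape(-1,3);m=(abs(Q[:,0]-.556)<.012)&(Q[:,1]<-.2)&(Q[:,1]>-.285)&(Q[:,2]>.1)
Q=Q[m];print([Q[abs(Q[:,1]-y)<.003][:,2].max().round(4) for y in np.arange(-.211,-.285,-.006)])
for a,u,t in ((114,.5,-.3),(118,.5,-.3)): goto(o,a,0,u,t)
```

```text
16.45 [ 0.5581 -0.0847  0.0791] [-3.1413  0.024   1.5518] [-0.15  6.02 -0.15]
t 16.45 F [-0.2  6.  -0.2] M [ 1.1   0.15 -0.07] op 29.2
 origin(ax,lat,up) [-5.44e+01 -4.00e-02 -4.20e-01] tip [ 1.106e+02 -1.100e-01  1.200e-01] tilt_down -0.19 yaw_err -0.03
(array([0.55918, 0.02804, 0.10012, 0.00507]), 135, np.float64(0.0009973465952816))
[np.float64(0.1149), np.float64(0.1172), np.float64(0.1318), np.float64(0.132), np.float64(0.1314), np.float64(0.1335), np.float64(0.1313), np.float64(0.1312), np.float64(0.1317), np.float64(0.1331), np.float64(0.1325), np.float64(0.1169), np.float64(0.1294)]
row [-0.0002, -0.0013, -0.0003] [-0.0115, 0.0001, 0.0003] tcp [ 0.5581 -0.0881  0.0791]
row [-0.0002, -0.0013, -0.0003] [-0.0248, 0.0001, 0.0006] tcp [ 0.558  -0.0921  0.0791]
```

View pics/d9c.png

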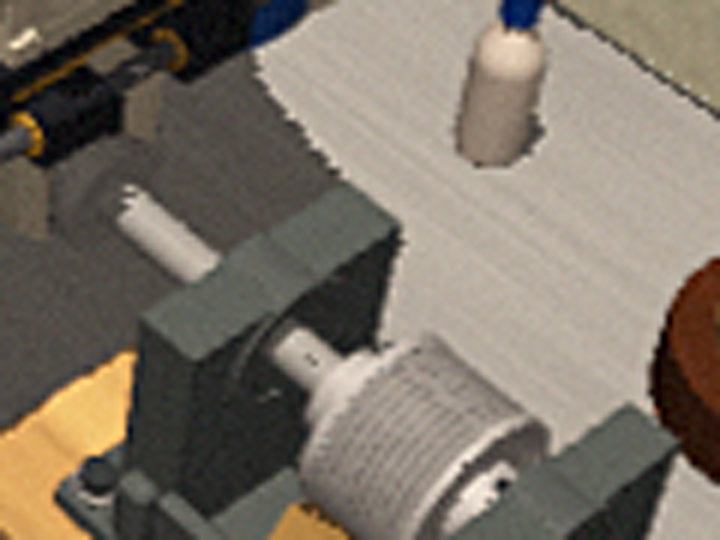

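Run:
```python
from h import *
from cell import robot
o=robot.observe()
for a,u,t in ((114,.8,-.5),(118,.9,-.55),(121,.9,-.55)): goto(o,a,0,u,t)
```

```text
row [-0.0002, -0.0035, -0.0003] [-0.0117, 0.0001, 0.0015] tcp [ 0.5581 -0.0882  0.0788]
row [-0.0002, -0.0041, -0.0003] [-0.0251, 0.0001, 0.002] tcp [ 0.558  -0.0922  0.0787]
row [-0.0002, -0.0041, -0.0003] [-0.0351, 0.0001, 0.0023] tcp [ 0.558  -0.0952  0.0787]
```

Request:
{"name": "arm_command", "arguments": {
  "motion": [
    [[0, -0.001, 0, -0.005, 0, 0.0007, -1], [0, -0.002, 0, -0.01, 0, 0.0013, -1], [0, -0.003, 0, -0.015, 0, 0.0016, -1], [0, -0.004, 0, -0.02, 0, 0.0019, -1], [0, -0.0041, 0, -0.025, 0, 0.002, -1], [0, -0.0041, 0, -0.025, 0, 0.002, -1]]
  ]
}}

```text
time: 17.05
tool_pos: [0.558, -0.0919, 0.0788]
tool_rot: [-3.141, 0.03, 1.552]
contact_force: [-2.1, 7.3, 1.4]
opening: 0.0286
```

Run:
```python
from h import *
from cell import robot
o=robot.observe();show(o)
for a,u,t in ((120,.9,-.55),(124,.9,-.55)): goto(o,a,0,u,t)
```

```text
t 17.05 F [-2.1  7.3  1.4] M [ 1.33  0.2  -0.06] op 28.6
 origin(ax,lat,up) [-47.34   0.    -0.54] tip [ 1.1765e+02 -7.0000e-02  9.9000e-01] tilt_down -0.53 yaw_err -0.02
row [-0.0001, -0.0002, -0.0003] [-0.0078, -0.0, 0.0008] tcp [ 0.558  -0.0942  0.0787]
row [-0.0001, -0.0002, -0.0003] [-0.0212, -0.0, 0.0012] tcp [ 0.5579 -0.0982  0.0787]
```

Run:
```python
from h import *
snap('side','d10');snap('scene','s10')
np.set_printoptions(suppress=True,precision=5)
print(cyl(load("d10"),[.558,-.13,.1],[.5576,-.15,.1],-.158,-.124,gate=.006))
Q=cloud(load("d10")).reshape(-1,3);m=(abs(Q[:,0]-.556)<.012)&(Q[:,1]<-.2)&(Q[:,1]>-.285)&(Q[:,2]>.1)
Q=Q[m];print([Q[abs(Q[:,1]-y)<.003][:,2].max().round(4) for y in np.arange(-.211,-.285,-.006)])
c=load("d10");crop(c,330,210,420,280,8,"pics/d10c.png")
c=load("s10");crop(c,140,95,230,165,8,"pics/s10c.png")
```

```text
17.1 [ 0.558  -0.0919  0.0788] [-3.1414  0.0301  1.5518] [-0.99  7.21  0.27]
17.15 [ 0.558  -0.0919  0.0788] [-3.1413  0.0301  1.5519] [-1.2   7.43  1.78]
(array([0.55925, 0.05884, 0.09966, 0.00564]), 113, np.float64(0.0009069683216063661))
[np.float64(0.117), np.float64(0.1159), np.float64(0.1314), np.float64(0.1326), np.float64(0.1319), np.float64(0.1326), np.float64(0.1319), np.float64(0.1317), np.float64(0.131), np.float64(0.1321), np.float64(0.1322), np.float64(0.117), np.float64(0.1292)]
```

View pics/d10c.png

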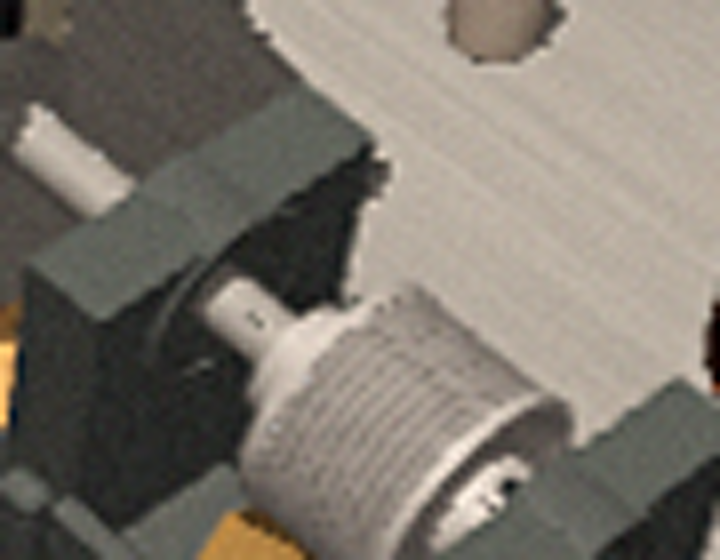

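View pics/s10c.png

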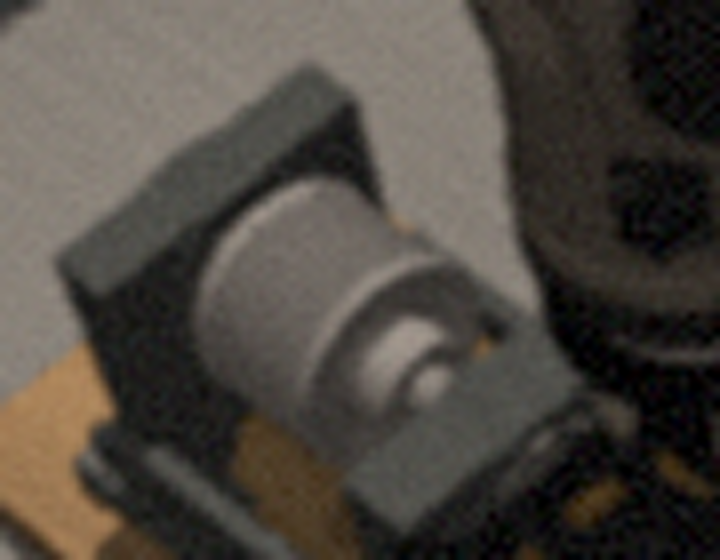

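Request:
{"name": "arm_command", "arguments": {
  "motion": [
    [[0, 0, 0, -0.003, 0, 0, -1], [0, 0, 0, -0.006, 0, 0.0001, -1], [0, 0, 0, -0.009, 0, 0.0002, -1], [0, 0, 0, -0.012, 0, 0.0002, -1], [0, 0, 0, -0.012, 0, 0.0002, -1]]
  ]
}}

```text
time: 17.65
tool_pos: [0.5579, -0.0955, 0.0788]
tool_rot: [-3.141, 0.03, 1.552]
contact_force: [-0.7, 7.5, 1.4]
opening: 0.0289
```

Run:
```python
from h import *
from cell import robot
o=robot.observe();show(o)
```

```text
t 17.65 F [-0.7  7.5  1.4] M [ 1.28  0.2  -0.06] op 28.9
 origin(ax,lat,up) [-4.372e+01 -3.000e-02 -5.400e-01] tip [ 1.2127e+02 -1.0000e-01  9.9000e-01] tilt_down -0.53 yaw_err -0.03
```

Force steady at 7.5 N with no step, so I'll push on in small rows.

Request:
{"name": "arm_command", "arguments": {
  "motion": [
    [[0, 0, 0, -0.003, 0, 0, -1], [0, 0, 0, -0.006, 0, 0, -1], [0, 0, 0, -0.009, 0, 0, -1], [0, 0, 0, -0.012, 0, 0, -1], [0, 0, 0, -0.015, 0, 0, -1], [0, 0, 0, -0.015, 0, 0, -1]]
  ]
}}

```text
time: 18.25
tool_pos: [0.5578, -0.1003, 0.0789]
tool_rot: [-3.141, 0.03, 1.552]
contact_force: [0.0, 6.6, 0.8]
opening: 0.0291
```

Run:
```python
from h import *
from cell import robot
o=robot.observe();show(o)
goto(o,130,0,.3,-.25)
```

```text
t 18.25 F [0.  6.6 0.8] M [ 1.15  0.11 -0.04] op 29.1
 origin(ax,lat,up) [-38.97  -0.05  -0.46] tip [ 1.2602e+02 -1.0000e-01  1.1200e+00] tilt_down -0.55 yaw_err -0.02
row [-0.0002, 0.0033, -0.0002] [-0.0129, 0.0002, -0.0002] tcp [ 0.5578 -0.1041  0.0791]
```

Request:
{"name": "arm_command", "arguments": {
  "motion": [
    [[0, 0, 0, -0.006, 0, 0.0003, -1], [0, 0.0003, 0, -0.012, 0, 0.0006, -1], [0, 0.0006, 0, -0.02, 0, 0.0009, -1], [0, 0.0009, 0, -0.028, 0, 0.0011, -1], [0, 0.0012, 0, -0.036, 0, 0.0013, -1], [0, 0.0012, 0, -0.044, 0, 0.0015, -1], [0, 0.0012, 0, -0.044, 0, 0.0015, -1]]
  ]
}}

```text
time: 18.95
tool_pos: [0.5576, -0.1138, 0.0789]
tool_rot: [-3.141, 0.029, 1.552]
contact_force: [-1.0, 4.5, 0.2]
opening: 0.0287
```

Run:
```python
from h import *
from cell import robot
snap('side','d11')
o=robot.observe();show(o)
c=load("d11");crop(c,310,190,450,300,5,"pics/d11c.png")
```

```text
19.0 [ 0.5576 -0.1138  0.0789] [-3.1413  0.029   1.5519] [-1.34  5.77  1.43]
t 19.0 F [-1.3  5.8  1.4] M [ 0.93  0.21 -0.09] op 28.7
 origin(ax,lat,up) [-25.38  -0.06  -0.46] tip [ 1.3962e+02 -1.3000e-01  9.0000e-01] tilt_down -0.47 yaw_err -0.02
```

View pics/d11c.png

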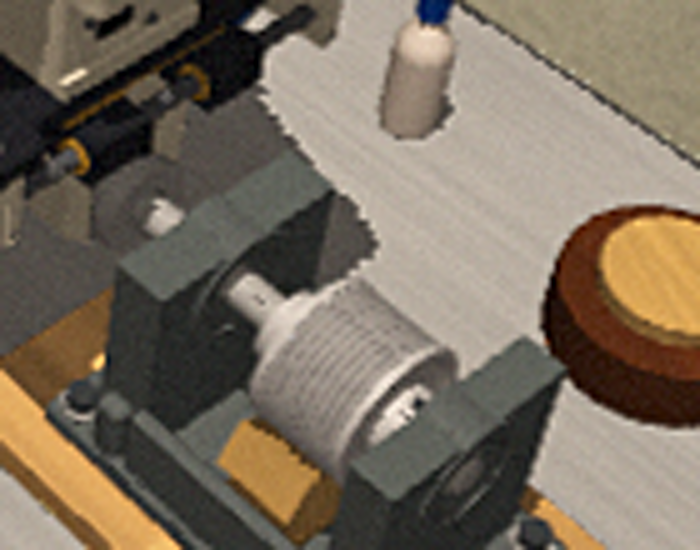

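Request:
{"name": "arm_command", "arguments": {
  "motion": [
    [[0, 0, 0, -0.007, 0, 0.0002, -1], [0, 0, 0, -0.014, 0, 0.0004, -1], [0, 0, 0, -0.022, 0, 0.0006, -1], [0, 0, 0, -0.03, 0, 0.0008, -1], [0, 0, 0, -0.038, 0, 0.001, -1], [0, 0, 0, -0.046, 0, 0.0012, -1], [0, 0, 0, -0.054, 0, 0.0014, -1], [0, 0, 0, -0.054, 0, 0.0014, -1]]
  ]
}}

```text
time: 19.8
tool_pos: [0.5573, -0.1303, 0.079]
tool_rot: [-3.141, 0.029, 1.552]
contact_force: [-1.5, 3.8, 0.6]
opening: 0.0293
```

Run:
```python
from h import *
from cell import robot
o=robot.observe();show(o)
```

```text
t 19.8 F [-1.5  3.8  0.6] M [ 0.91  0.24 -0.06] op 29.3
 origin(ax,lat,up) [-8.93 -0.06 -0.42] tip [ 1.5606e+02 -1.4000e-01  9.8000e-01] tilt_down -0.49 yaw_err -0.03
```

Request:
{"name": "arm_command", "arguments": {
  "motion": [
    [[0, 0, 0, -0.004, 0, 0.0001, -1], [0, 0, 0, -0.008, 0, 0.0002, -1], [0, 0, 0, -0.012, 0, 0.0003, -1], [0, 0, 0, -0.016, 0, 0.0004, -1], [0, 0, 0, -0.019, 0, 0.0005, -1], [0, 0, 0, -0.019, 0, 0.0005, -1]]
  ]
}}

```text
time: 20.4
tool_pos: [0.5571, -0.1358, 0.079]
tool_rot: [-3.141, 0.029, 1.552]
contact_force: [-1.0, 5.6, 1.4]
opening: 0.0283
```

Request:
{"name": "arm_command", "arguments": {
  "motion": [
    [[0, 0, 0, -0.002, 0, 0, -1], [0, 0, 0, -0.004, 0, 0.0001, -1], [0, 0, 0, -0.006, 0, 0.0001, -1], [0, 0, 0, -0.006, 0, 0.0001, -1]]
  ]
}}

```text
time: 20.8
tool_pos: [0.5571, -0.1375, 0.079]
tool_rot: [-3.141, 0.029, 1.552]
contact_force: [-0.1, 5.7, 2.0]
opening: 0.0287
```

Run:
```python
from h import *
from cell import robot
snap('side','d12');snap('scene','s12')
o=robot.observe();show(o)
c=load("d12");crop(c,300,190,400,270,7,"pics/d12c.png")
```

```text
20.85 [ 0.5571 -0.1376  0.079 ] [-3.1413  0.0292  1.5519] [-0.5   5.37  0.35]
20.9 [ 0.5571 -0.1376  0.079 ] [-3.1412  0.0292  1.552 ] [-0.1   6.31  1.27]
t 20.9 F [-0.1  6.3  1.3] M [ 1.02  0.22 -0.02] op 29.0
 origin(ax,lat,up) [-1.65 -0.09 -0.39] tip [ 1.6335e+02 -1.4000e-01  9.9000e-01] tilt_down -0.48 yaw_err -0.02
```

View pics/d12c.png

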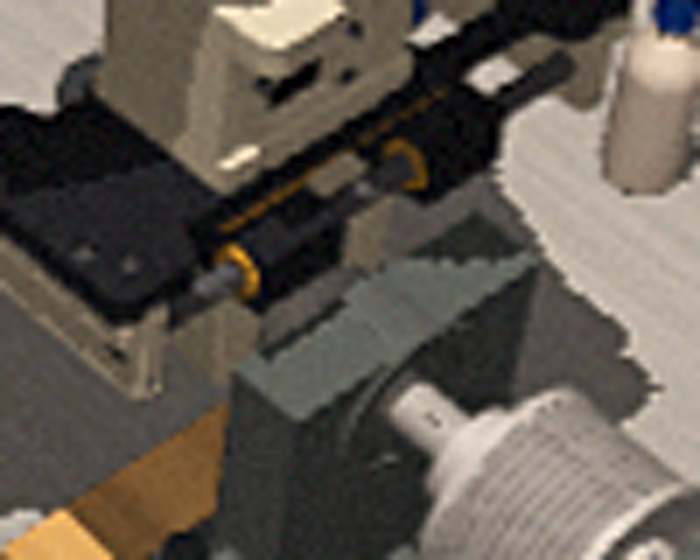

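Almost home, with the gripper body well clear above the wall. I'll press in small steps until the force rises.

Request:
{"name": "arm_command", "arguments": {
  "motion": [
    [[0, 0, 0, -0.0015, 0, 0, -1], [0, 0, 0, -0.003, 0, 0, -1], [0, 0, 0, -0.0045, 0, 0.0001, -1], [0, 0, 0, -0.0045, 0, 0.0001, -1]]
  ]
}}

```text
time: 21.3
tool_pos: [0.5571, -0.1389, 0.079]
tool_rot: [-3.141, 0.029, 1.552]
contact_force: [-1.3, 5.8, 1.3]
opening: 0.0287
```

Request:
{"name": "arm_command", "arguments": {
  "motion": [
    [[0, 0, 0, -0.0015, 0, 0, -1], [0, 0, 0, -0.003, 0, 0, -1], [0, 0, 0, -0.0045, 0, 0.0001, -1], [0, 0, 0, -0.0045, 0, 0.0001, -1]]
  ]
}}

```text
time: 21.7
tool_pos: [0.557, -0.1402, 0.079]
tool_rot: [-3.141, 0.029, 1.552]
contact_force: [-1.2, 5.5, 0.2]
opening: 0.0286
```

Request:
{"name": "arm_command", "arguments": {
  "motion": [
    [[0, 0, 0, -0.0015, 0, 0, -1], [0, 0, 0, -0.003, 0, 0, -1], [0, 0, 0, -0.0045, 0, 0.0001, -1], [0, 0, 0, -0.0045, 0, 0.0001, -1]]
  ]
}}

```text
time: 22.1
tool_pos: [0.557, -0.1406, 0.079]
tool_rot: [-3.141, 0.028, 1.552]
contact_force: [-0.8, 9.3, 2.1]
opening: 0.0287
```

Request:
{"name": "arm_command", "arguments": {
  "motion": [
    [[0, 0, 0, -0.001, 0, 0, -1], [0, 0, 0, -0.002, 0, 0, -1], [0, 0, 0, -0.002, 0, 0, -1]]
  ]
}}

```text
time: 22.4
tool_pos: [0.557, -0.1406, 0.079]
tool_rot: [-3.141, 0.027, 1.552]
contact_force: [-1.2, 12.6, 1.2]
opening: 0.0293
```

Run:
```python
from h import *
from cell import robot
snap('side','d13');snap('scene','s13')
o=robot.observe();show(o)
c=load("d13");crop(c,340,200,440,300,5,"pics/d13c.png")
c=load("s13");crop(c,140,95,280,200,5,"pics/s13c.png")
```

```text
22.45 [ 0.557  -0.1406  0.079 ] [-3.141   0.0269  1.5519] [-0.05 10.82  1.34]
22.5 [ 0.557  -0.1406  0.079 ] [-3.141   0.0269  1.5519] [-0.46 11.67  1.95]
t 22.5 F [-0.5 11.7  1.9] M [ 1.99  0.09 -0.13] op 28.7
 origin(ax,lat,up) [ 1.45 -0.1  -0.42] tip [166.45  -0.18   0.58] tilt_down -0.35 yaw_err -0.03
```

View pics/d13c.png

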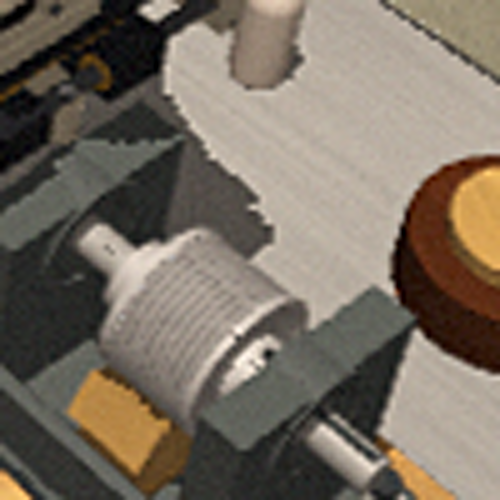

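View pics/s13c.png

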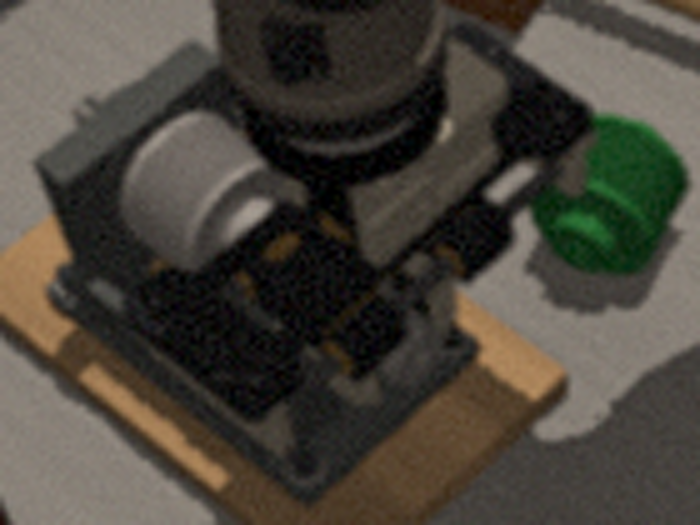

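Motion stopped and the axial force climbed to about 12 N, so the flange is seated. The side crop shows the shaft end projecting behind the rear wall at (350,455). I'll ease off the push, then let go.

Request:
{"name": "arm_command", "arguments": {
  "motion": [
    [[0, 0, 0, 0.002, 0, 0, -1], [0, 0, 0, 0.003, 0, 0, -1], [0, 0, 0, 0.003, 0, 0, -1], [0, 0, 0, 0.003, 0, 0, -0.3], [0, 0, 0, 0.003, 0, 0, 0.1], [0, 0, 0, 0.003, 0, 0, 0.4], [0, 0, 0, 0.003, 0, 0, 0.4], [0, 0, 0, 0.003, 0, 0, 0.4]]
  ]
}}

```text
time: 23.3
tool_pos: [0.5572, -0.1423, 0.079]
tool_rot: [3.142, 0.03, 1.552]
contact_force: [-0.1, -0.9, -0.4]
opening: 0.0593
```

Request:
{"name": "arm_command", "arguments": {
  "motion": [
    [[0, 0, 0, 0, 0, 0, 0.4], [0, 0, 0, 0, 0, 0, 0.4], [0, 0, 0, 0, 0, 0, 0.4]]
  ]
}}

```text
time: 23.6
tool_pos: [0.5571, -0.142, 0.0789]
tool_rot: [-3.141, 0.03, 1.552]
contact_force: [-0.2, -0.2, -0.2]
opening: 0.0643
```

Run:
```python
from h import *
from cell import robot
c=snap('wrist','w13')
o=robot.observe();show(o)
```

```text
23.65 [ 0.5571 -0.142   0.0789] [-3.1414  0.03    1.5517] [-0.06 -1.07  0.33]
t 23.65 F [-0.1 -1.1  0.3] M [-0.03  0.08 -0.04] op 64.2
 origin(ax,lat,up) [ 2.79 -0.02 -0.45] tip [ 1.6778e+02 -1.3000e-01  1.0800e+00] tilt_down -0.53 yaw_err -0.04
```

View pics/w13.png

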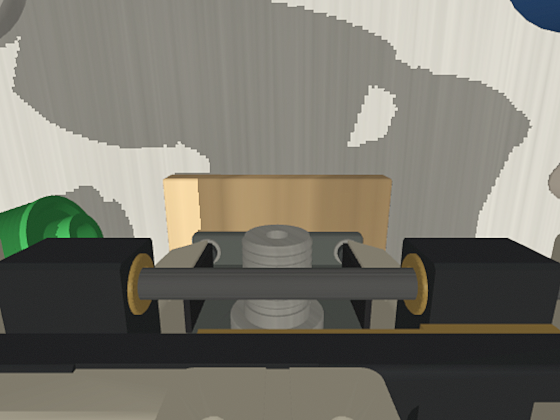

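Request:
{"name": "arm_command", "arguments": {
  "motion": [
    [[0, 0, 0, 0, 0, -0.03, 0.4], [0, 0, 0, 0, 0, -0.1, 0.4], [0, 0, 0, 0, 0, -0.2, 0.4], [0, 0, 0, 0, 0, -0.33, 0.4], [0, 0, 0, 0.05, 0, -0.4, 0.4], [0, 0, 0, 0.05, 0, -0.4, 0.4], [0, 0, 0, 0.05, 0, -0.4, 0.4], [0, 0, 0, 0.05, 0, -0.4, 0.4]]
  ]
}}

```text
time: 24.45
tool_pos: [0.5568, -0.1235, 0.1973]
tool_rot: [-3.139, 0.03, 1.552]
contact_force: [0.3, 0.1, -0.0]
opening: 0.0642
```

Run:
```python
from h import *
from cell import robot
c=snap('wrist','w14');snap('side','d14');snap('scene','s14')
crop(load('w14'),190,60,370,330,2.2,"pics/w14c.png")
crop(load('d14'),310,190,450,300,5,"pics/d14c.png")
P=cloud(c)
for v in range(90,200,6): print(v,P[v,278].round(4))
```

```text
24.5 [ 0.5568 -0.1235  0.1971] [-3.1389  0.0294  1.5516] [ 0.33  0.31 -0.39]
24.55 [ 0.5568 -0.1236  0.1971] [-3.1389  0.0294  1.5514] [-0.21 -0.33 -0.44]
24.6 [ 0.5569 -0.1236  0.1972] [-3.1392  0.0294  1.5514] [0.12 0.67 0.09]
90 [ 0.5589 -0.0303  0.0006]
96 [ 0.5588 -0.0359  0.0012]
102 [ 0.5587 -0.0415  0.0007]
108 [ 5.586e-01 -4.720e-02  5.000e-04]
114 [ 0.5585 -0.0529  0.0011]
120 [ 5.584e-01 -5.870e-02 -5.000e-04]
126 [ 0.5583 -0.0645  0.002 ]
132 [ 0.5582 -0.0705  0.0007]
138 [ 0.5581 -0.0764  0.0011]
144 [ 0.558  -0.0824  0.0008]
150 [ 0.5579 -0.0885  0.0012]
156 [ 0.5578 -0.0946  0.0012]
162 [ 5.577e-01 -1.009e-01  4.000e-04]
168 [ 0.5576 -0.107   0.0015]
174 [ 0.5575 -0.1117  0.0107]
180 [ 0.5574 -0.1163  0.0191]
186 [ 0.5573 -0.1227  0.0175]
192 [ 0.5572 -0.1288  0.0181]
198 [ 0.5571 -0.1348  0.0193]
```

View pics/w14.png

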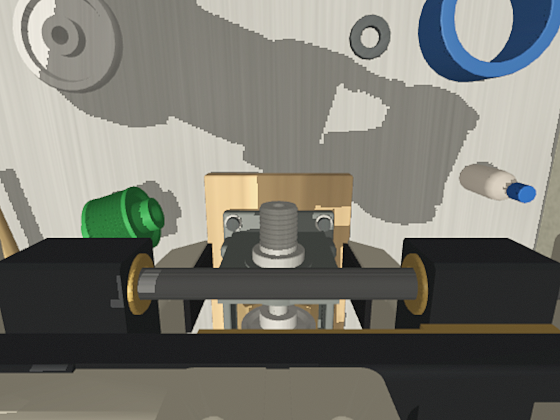

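View pics/d14c.png

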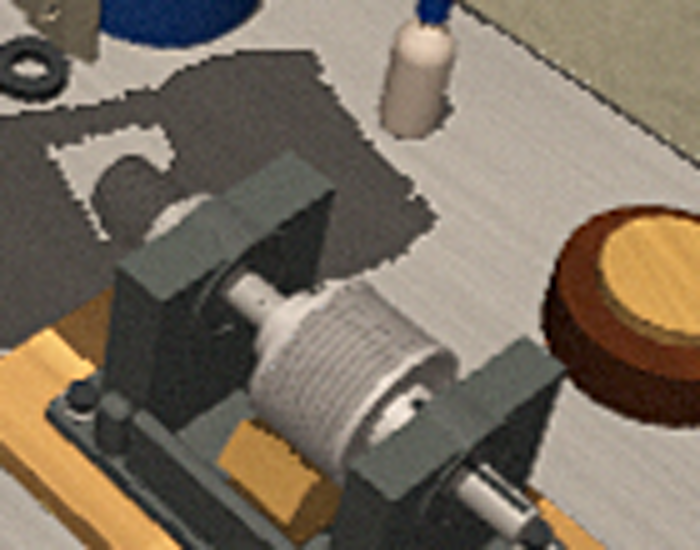

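View pics/s14.png

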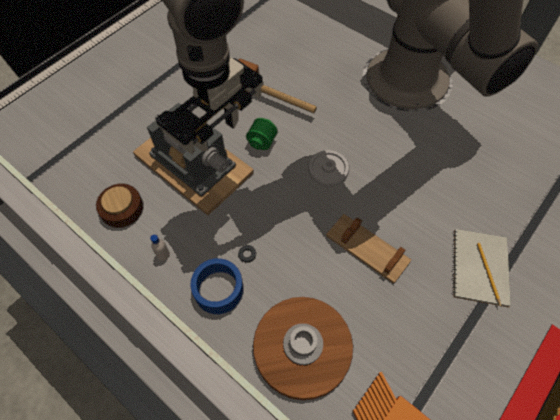

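Released, and nothing else moved. I'll back away a little for an unobstructed look at the flange seat.

Request:
{"name": "arm_command", "arguments": {
  "motion": [
    [[0, -0.019, 0, 0.06, 0, -0.05, 0.4], [0, -0.019, 0, 0.16, 0, -0.05, 0.4], [0, -0.019, 0, 0.2, 0, -0.05, 0.4], [0, -0.019, 0, 0.2, 0, -0.05, 0.4], [0, -0.019, 0, 0.2, 0, -0.05, 0.4], [0, -0.019, 0, 0.2, 0, -0.05, 0.4]]
  ]
}}

```text
time: 25.2
tool_pos: [0.5585, -0.064, 0.2113]
tool_rot: [-3.141, 0.06, 1.551]
contact_force: [0.5, -0.0, -1.0]
opening: 0.0642
```

Run:
```python
from h import *
c=snap('wrist','w15')
cv2.imwrite("pics/w15.png",c["image"][:,:,::-1])
P=cloud(c)
for v in range(230,334,3): print(v,P[v,278].round(4))
```

```text
25.25 [ 0.5586 -0.0641  0.2114] [-3.141   0.0601  1.5507] [ 0.25  0.09 -0.38]
230 [ 0.5584 -0.1213  0.0183]
233 [ 0.5583 -0.1244  0.0194]
236 [ 0.5583 -0.1279  0.0195]
239 [ 0.5582 -0.1316  0.0191]
242 [ 0.5581 -0.1361  0.0169]
245 [ 0.5581 -0.1386  0.0194]
248 [ 0.558  -0.1425  0.0188]
251 [ 0.558  -0.1457  0.0198]
254 [ 0.5579 -0.147   0.0248]
257 [ 0.5583 -0.1212  0.0868]
260 [ 0.5582 -0.1208  0.0937]
263 [ 0.5582 -0.1231  0.095 ]
266 [ 0.5582 -0.1209  0.1051]
269 [ 0.5595 -0.0283  0.2895]
272 [ 0.5595 -0.0288  0.2901]
275 [ 0.5595 -0.0287  0.2918]
278 [ 0.5595 -0.0297  0.2915]
281 [ 0.5594 -0.0302  0.292 ]
284 [ 0.5594 -0.0307  0.2927]
287 [ 0.5594 -0.0314  0.2928]
290 [ 0.5594 -0.0319  0.2934]
293 [ 0.5594 -0.0328  0.2933]
296 [ 0.5594 -0.0339  0.2928]
299 [ 0.5594 -0.035   0.2923]
302 [ 0.5577 -0.1498  0.1147]
305 [ 0.5576 -0.1528  0.1146]
308 [ 0.5576 -0.1555  0.1149]
311 [ 0.5575 -0.1567  0.1176]
314 [ 0.5575 -0.1572  0.1211]
317 [ 0.5575 -0.1597  0.1217]
320 [ 0.5574 -0.1634  0.1206]
323 [ 0.5574 -0.1661  0.1211]
326 [ 0.5574 -0.1651  0.1264]
329 [ 0.5573 -0.1666  0.1283]
332 [ 0.5593 -0.0364  0.3031]
```

View pics/w15.png

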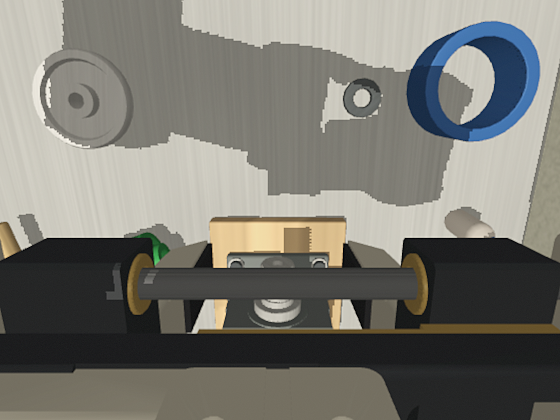

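Run:
```python
from h import *
c=snap('scene','s15')
crop(c,140,100,270,210,6,"pics/s15c.png")
d=snap('side','d15')
P=cloud(d).reshape(-1,3);m=(abs(P[:,0]-.553)<.02)&(P[:,1]<-.29)&(P[:,1]>-.36)&(P[:,2]>.085)&(P[:,2]<.12)
print("tip y",np.percentile(P[m][:,1],[0,1,2,5]))
```

```text
25.3 [ 0.5586 -0.064   0.2114] [-3.1411  0.06    1.5506] [0.02 0.5  0.19]
25.35 [ 0.5586 -0.0639  0.2115] [-3.1411  0.06    1.5506] [ 0.45 -0.49  0.2 ]
tip y [-0.32926834 -0.329039   -0.32891265 -0.3286333 ]
```

View pics/s15c.png

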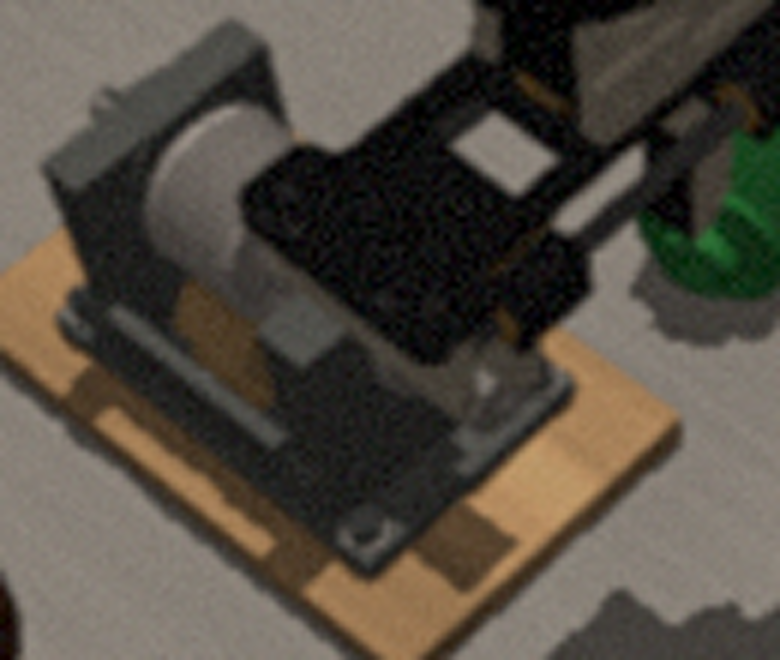

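Request:
{"name": "arm_command", "arguments": {
  "motion": [
    [[0, 0.038, 0, 0.1, 0, -0.1, 0.4], [0, 0.038, 0, 0.25, 0, -0.2, 0.4], [0, 0.038, 0, 0.4, 0, -0.3, 0.4], [0, 0.038, 0, 0.5, 0, -0.3, 0.4], [0, 0.038, 0, 0.5, 0, -0.3, 0.4], [0, 0.038, 0, 0.5, 0, -0.3, 0.4]]
  ]
}}

```text
time: 25.95
tool_pos: [0.5615, 0.0922, 0.2922]
tool_rot: [-3.141, 0.001, 1.553]
contact_force: [-0.1, -0.4, -0.1]
opening: 0.0642
```

Run:
```python
from h import *
c=snap('scene','s16')
crop(c,170,110,270,200,7,"pics/s16c.png")
P=cloud(c).reshape(-1,3)
q=P-FB;ax=q@HD;lat=q@HL;m=(abs(lat)<.006)&(q[:,2]>.0)&(q[:,2]<.03)&(ax>-.05)&(ax<.005)
for a in np.arange(-.046,.004,.002):
    k=m&(abs(ax-a)<.001)
    if k.any(): print(round(a*1e3),k.sum(),q[k][:,2].max().round(4))
w=snap('wrist','w16')
```

```text
26.0 [0.5615 0.0914 0.292 ] [-3.1405e+00  8.0000e-04  1.5517e+00] [ 0.43  0.38 -0.09]
-42 16 0.0168
-40 5 0.0124
-38 6 0.0163
-36 4 0.0153
-34 7 0.0168
-32 2 0.0159
-30 4 0.0152
-28 5 0.0141
-26 4 0.0156
-24 4 0.015
-22 6 0.0165
-20 4 0.0151
-18 4 0.0156
-16 3 0.0143
-14 7 0.0164
-12 3 0.015
-10 4 0.0153
-8 7 0.0243
-6 10 0.0208
-4 5 0.0217
-2 4 0.0234
0 2 0.0226
2 12 0.0282
26.05 [0.5615 0.0909 0.2919] [-3.1403e+00  8.0000e-04  1.5506e+00] [-0.22 -0.2  -0.18]
```

View pics/s16c.png

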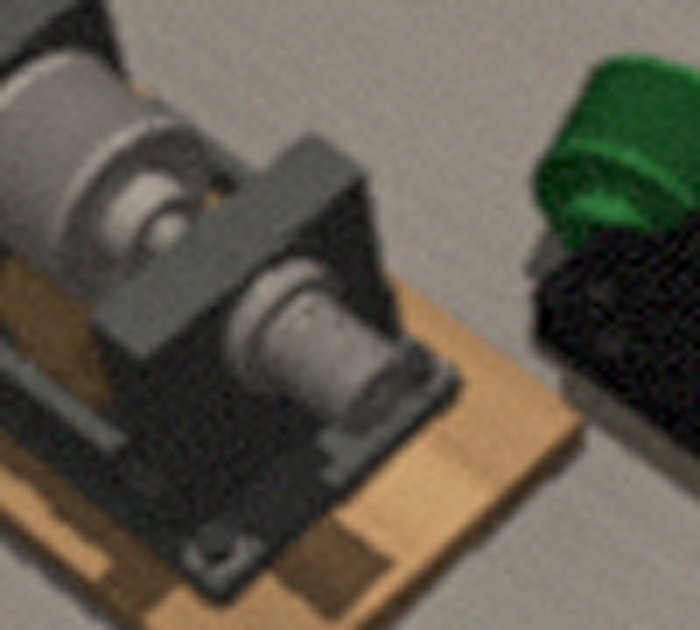

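The flange at (265,330) lies flat against the front bearing with no visible gap, the nose is level, and the arm is clear. Handing in.

```bash
python3 -c "
from cell import robot
print(robot.hand_in())"
```

```text
the job is handed in; nothing more can be done
None
```

The spindle is back in the headstock with its flange against the front bearing. I let go of it, moved the arm clear and handed the job in at about 26 s.

**What I did:** I gripped the threaded nose from above and lifted the spindle off the rest. I dipped its end about 3.4° through the front bearing into the low pulley, levelled it to lift the pulley into line, and fed it through the rear bearing. I then pushed until motion stopped.

**Forces:** Pushing took about 5–7 N and rose to about 12 N when the flange seated. I eased off before letting go.

**Last checks:**
- **Flange seat:** the scene picture shows no gap at the front bearing, and the plain end sticks out behind the rear wall.
- **Seat position:** depth readings put the seat face at y ≈ -0.164 to -0.165 m, where I had estimated the bearing face at -0.1635 m. That 1–1.5 mm difference is within the camera error, and the flange can't go past the face, so I took it as seated.
- **After letting go:** the spindle did not spring back, to within about 1 mm of depth noise.
- **Other objects:** from the pictures, nothing else appeared to have moved. I did not measure their positions.

**A check that disagreed:** camera slope fits on the short stretch of shaft still showing near the rear bearing disagreed with my tool-based estimate by up to about 1°. I relied on force and small steps there, and the force showed no step on entry.

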